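Put the welding fixture kit away: keyed riser stack and jack row

TASK

Put the fixture kit away: build all the keyed riser blocks on the bench into one stack on the bolted base, thickest at the bottom and thinner ones upward, every lug fully home in the notch below so that the flat faces meet. Stand all the levelling jacks upright on the low shelf in one straight row along the line down its middle, side by side with no more than a 25 mm gap between the feet of neighbours. Leave the tape measure, brush, magnet, hammer, wrench and spray can where they are.

Things in the scene. Friction and masses are not known exactly. Their poses are not given: they have to be found in the camera images.
- riser0_mid (a point): centre of the thickest keyed riser block (may be absent): plain aluminium, 56 mm thick between its flat faces, 80 mm long (own x), 56 mm wide (own y; grip these sides), z up, 0.3 to 0.8 kg. Lugs under both ends and matching notches in the top, so it seats only one way round. On the bench it stands on its lugs, this point 36 mm up
- riser0_lug (a point): middle of the wide lug of riser0, level with the lower flat face: 33 mm to -x of and 28 mm below its centre; axes as the block. Lugs are 8 mm tall, 14 mm long, flush with the end faces, centred across the width: 34 mm wide at the -x end, 20 mm wide at the +x end
- riser0_notch (a point): middle of the wide notch of riser0, level with the upper flat face: 33 mm to -x of and 28 mm above its centre; axes as the block. Notches are 9.5 mm deep, 16 mm long, open at the end faces: 38 mm wide at -x, 24 mm at +x (2 mm clearance each side of the lug above)
- riser1_mid (a point): centre of the second thickest keyed riser block (may be absent): plain aluminium, 48 mm thick between its flat faces, 80 mm long (own x), 56 mm wide (own y; grip these sides), z up, 0.3 to 0.8 kg. Lugs under both ends and matching notches in the top, so it seats only one way round. On the bench it stands on its lugs, this point 32 mm up
- riser1_lug (a point): middle of the wide lug of riser1, level with the lower flat face: 33 mm to -x of and 24 mm below its centre; axes as the block. Lugs are 8 mm tall, 14 mm long, flush with the end faces, centred across the width: 34 mm wide at the -x end, 20 mm wide at the +x end
- riser1_notch (a point): middle of the wide notch of riser1, level with the upper flat face: 33 mm to -x of and 24 mm above its centre; axes as the block. Notches are 9.5 mm deep, 16 mm long, open at the end faces: 38 mm wide at -x, 24 mm at +x (2 mm clearance each side of the lug above)
- riser2_mid (a point): centre of the third thickest keyed riser block (may be absent): plain aluminium, 40 mm thick between its flat faces, 80 mm long (own x), 56 mm wide (own y; grip these sides), z up, 0.3 to 0.8 kg. Lugs under both ends and matching notches in the top, so it seats only one way round. On the bench it stands on its lugs, this point 28 mm up
- riser2_lug (a point): middle of the wide lug of riser2, level with the lower flat face: 33 mm to -x of and 20 mm below its centre; axes as the block. Lugs are 8 mm tall, 14 mm long, flush with the end faces, centred across the width: 34 mm wide at the -x end, 20 mm wide at the +x end
- riser2_notch (a point): middle of the wide notch of riser2, level with the upper flat face: 33 mm to -x of and 20 mm above its centre; axes as the block. Notches are 9.5 mm deep, 16 mm long, open at the end faces: 38 mm wide at -x, 24 mm at +x (2 mm clearance each side of the lug above)
- riser3_mid (a point): centre of the thinnest keyed riser block (may be absent): plain aluminium, 32 mm thick between its flat faces, 80 mm long (own x), 56 mm wide (own y; grip these sides), z up, 0.3 to 0.8 kg. Lugs under both ends and matching notches in the top, so it seats only one way round. On the bench it stands on its lugs, this point 24 mm up
- riser3_lug (a point): middle of the wide lug of riser3, level with the lower flat face: 33 mm to -x of and 16 mm below its centre; axes as the block. Lugs are 8 mm tall, 14 mm long, flush with the end faces, centred across the width: 34 mm wide at the -x end, 20 mm wide at the +x end
- riser3_notch (a point): middle of the wide notch of riser3, level with the upper flat face: 33 mm to -x of and 16 mm above its centre; axes as the block. Notches are 9.5 mm deep, 16 mm long, open at the end faces: 38 mm wide at -x, 24 mm at +x (2 mm clearance each side of the lug above)
- base_notch (a point): the keyed base bolted to the bench on the robot's left: a dark 130 x 86 x 10 mm steel flange carrying an 80 x 56 mm aluminium seat whose top face is 36 mm above the bench, notched like a riser's. This point is level with the top face in the middle of the wide notch, 33 mm towards own -x from the seat's centre; axes x along, z up
- jack0_mid (a point): centre, half-way up, of a steel levelling jack (may be absent; all alike): 70 mm tall, round foot 52 mm across and 8 mm thick, round body 34 mm across from 8 to 52 mm up (grip here), then a thin screw and a 26 mm cap. Mass about 0.4 kg; z up when upright; starts standing on the bench
- jack1_mid (a point): centre, half-way up, of a steel levelling jack (may be absent; all alike): 70 mm tall, round foot 52 mm across and 8 mm thick, round body 34 mm across from 8 to 52 mm up (grip here), then a thin screw and a 26 mm cap. Mass about 0.4 kg; z up when upright; starts standing on the bench
- jack2_mid (a point): centre, half-way up, of a steel levelling jack (may be absent; all alike): 70 mm tall, round foot 52 mm across and 8 mm thick, round body 34 mm across from 8 to 52 mm up (grip here), then a thin screw and a 26 mm cap. Mass about 0.4 kg; z up when upright; starts standing on the bench
- jack3_mid (a point): centre, half-way up, of a steel levelling jack (may be absent; all alike): 70 mm tall, round foot 52 mm across and 8 mm thick, round body 34 mm across from 8 to 52 mm up (grip here), then a thin screw and a 26 mm cap. Mass about 0.4 kg; z up when upright; starts standing on the bench
- shelf_mid (a point): middle of the top of the low grey sheet-metal shelf fixed on the bench on the robot's right: board 300 mm long (own x) and 110 mm wide (own y), 15 mm above the bench, with a thin dark line drawn along its middle (own x, through this point) and lips 15 mm high above the board at both ends and along the own -y edge
- tape: bystander: yellow tape measure, loose on the bench, to be left alone; origin at its underside
- cupbrush: bystander: wire cup brush, loose on the bench, to be left alone; origin at its underside
- magnet: bystander: red welding magnet, loose on the bench, to be left alone; origin at its underside
- hammer: bystander: hammer, loose on the bench, to be left alone; origin at its underside
- wrench: bystander: wrench, loose on the bench, to be left alone; origin at its underside
- spray: bystander: spray can, loose on the bench, to be left alone; origin at its underside
There are look-alikes about, which are no part of the job. What is shaped like the part that bears riser3_mid but blue is not meant. Leave any purple look-alike of the part that bears jack1_mid alone.

How it is judged:
By the outcome, as a careful person would: the job done as asked, in the order asked, and still so for the second after the job is handed in, with the robot touching nothing.
Of riser0, riser1, riser2, riser3 only 3 to 4 are there at a start; the rules pass over those that are not, and their reading is None.
Of jack0, jack1, jack2, jack3 only 3 to 4 are there at a start; the rules pass over those that are not, and their reading is None.
At some moment in a run one of jack0, jack1, jack2, jack3 may be knocked a few centimetres aside while the robot is not near it.
It also fails if it takes over 210 s, if anything falls off the work surface, if the arm or the gripper's body presses on something with over 40 N, if the wrist force passes 120 N, or if a joint passes its speed limit or range.

ROBOT

A 6-joint arm with a two-finger parallel gripper is mounted at the origin on the work surface. World frame = base frame: x ahead of the robot, y to its left, z up, the work surface at z = 0. Lengths are in m, angles in degrees, forces in N, time in s.
With the tool pointing down it reaches from about 0.375 to 0.9 m from the base axis. Payload 3.1 kg.
Tool frame: the origin (TCP) lies on the centre line of the jaws, within the pads' length; the fingertips stand 25 mm ahead of it and the grasp point (between the pads) lies 6 mm ahead of it; y points along the fingers, x is the direction in which the jaws open and shut, and the axes are right-handed (so a half turn about y gives the same grasp; the last joint's range is limited). The gripper opens to 85 mm and grips with 20 to 120 N. Pads are 22 mm wide; open, the fingers measure 114 mm over their backs; the gripper's body (76 mm by 85 mm) begins 54 mm behind the grasp point. The pads swing forward as they close: fully open they stand 13 mm farther back than shut.
Start: joints at [64.028, 30.224, 82.088, -0, 67.689, -10.227], TCP at [0.17, 0.602, 0.256] pointing down, gripper open.
Joint ranges: [-176.69, 176.69], [-43.24, 126.21], [12.49, 139.97], [-82, 262], [0, 151.66], [-163.58, 163.58]. Speed limits (degrees/s): [159.86, 159.86, 180, 180, 180, 180].

INTERFACE

Orientations are given as a 3x3 rotation matrix whose columns are the frame's x, y, z axes.
In Python, from rig import env gives the robot as it stands. The module is installed in compiled form; this text tells all that it offers.
- The arm moves only by the tool carry_out, never from a script. Its argument "motion" is a list of rows, each an object with "delta_pos": the shift along the tool's x, y, z each as a share of 0.1 m, from -1 to 1, a list of three; "twist": the turn, a rotation vector about the tool's x, y, z each as a share of pi rad, from -1 to 1, a list of three. In form: [{"delta_pos": [tx, ty, tz], "twist": [ax, ay, az]}, ...]. A call has 1 to 8 rows; each row is the pose to reach, as a shift and turn from the pose commanded when the call began, along the tool's axes at that moment, turning the shorter way round; what a row does not reach only later rows make up. A row lasts 1/12 s, in which the tool goes at most 41.7 mm and 7.16 degrees, less where a joint would pass 70% of its speed; a pose out of reach is approached as far as the arm can. A call with a number of a shift or a turn outside -1 to 1 is refused whole. A call with a gripper value outside its range is refused whole. "jaw" is the opening, from 0 (shut) to 1 (fully open), set as the call begins (left out, the last holds). The fingers move at their own pace and stop on an object; the grip force is fixed at half the most. Time passes only in rows, so rows that repeat a pose let the fingers close. It gives the time, the measured TCP pose, the force and the opening at its end, in the units of the state.
- env.state(): the state, without advancing time (a new reading comes with each control period).
- env.grab_frame(name): name is "scene" or "top" or "wrist"; returns a dict with "img" (384x512x3 uint8, blue, green, red), "intrinsics" (3x3 intrinsics, pixels), "pose" (4x4, takes a point from camera to world coordinates). Camera axes: x right, y down, z forward; pixel columns grow to the right and rows downward; lengths in m; the calibration is good to about 2 mm. A picture is of the moment at which its call begins. There is no depth.
- env.hand_in(): hands the job in, once; it reports no verdict.
Trained networks look in a picture, given as the dict that the camera call returned (one of the last four; its "shot" number tells which), for a name from the list of things; names that differ only in an ending like _2 or _b are one class to them, and where a whole thing is asked for, a point or a joint stands for the part that bears it (a point fixed in the world has none). Each returns a list of dicts, best first, with "confidence" (0 to 1); they miss things now and then, are a little off and sometimes report something else, mostly with a low value. They report only what shows in the picture. A call takes as long as a camera call. They do not tell look-alikes from the thing itself.
- env.look_for(picture, label): "uv" ([column, row] in pixels, amid what is visible of it).
The state is a dict: "clock": time; "joint_positions": joint angles; "qd": joint speeds; "tau": joint torques, N m; "ee_pos": TCP position; "eef_rot": TCP orientation; "force": force on the tool from outside, world axes, zero at the start; "wrist_torque": the same for the moment, N m; "finger_gap": finger opening in m.
Only numpy, scipy, OpenCV 4.12 (cv2) and the standard library are available. Lean on these libraries where they do the work, as an engineer would, in place of code of your own. Each camera call takes 0.05 s, during which the arm holds its last target. There are 200 camera calls.

## Working session

There is one attempt and no reset: what is moved stays moved. The work goes in short steps, Python scripts to look and compute and a tool call to move; the robot and the scene stay as the last step left them, time stands still between calls to the robot, and variables do not carry over. Pictures are saved under pics/ and viewed, about 12 in all and at most 16, crops included, and the job is handed in when it is done.

Besides the shell and the picture viewer there is one more tool, called after "Call:" as a command line: name --argument value ..., lists and objects as JSON in quotes. carry_out: Moves the arm, as the interface text tells. Shift numbers are shares of 0.1 m and turn numbers shares of pi rad, none past 1 either way. Its arguments: {"type":"object","properties":{"motion":{"type":"array"},"jaw":{"type":"number"}},"required":["motion"]}

```bash
mkdir -p pics; cat > h.py <<'E'
import numpy as np, cv2
from rig import env
def ray(f,uv,z):
    K=np.array(f["intrinsics"]);T=np.array(f["pose"])
    d=T[:3,:3]@np.linalg.solve(K,[uv[0],uv[1],1.]);o=T[:3,3]
    return o+d*(z-o[2])/d[2]
def proj(f,p):
    K=np.array(f["intrinsics"]);T=np.array(f["pose"])
    c=K@(T[:3,:3].T@(np.array(p)-T[:3,3]));return c[:2]/c[2]
E
python3 - <<'E'
from h import *
np.set_printoptions(precision=3,suppress=True)
s=env.state();print(s["clock"],s["ee_pos"],s["eef_rot"],s["finger_gap"])
for n in ["top","scene"]:
    f=env.grab_frame(n);cv2.imwrite(f"pics/{n}0.png",cv2.resize(f["img"],(800,600)) )
    print(n,np.array(f["pose"]),np.array(f["intrinsics"])[0])
    for l,z in [("riser0_mid",.036),("riser1_mid",.032),("riser2_mid",.028),("riser3_mid",.024),("base_notch",.036),("jack0_mid",.035),("shelf_mid",.015)]:
        for d in env.look_for(f,l):
            if d["confidence"]>.25: print(l,np.round(d["uv"],0),round(d["confidence"],2),ray(f,d["uv"],z)[:2])
E
```

```text
0.0 [0.169 0.601 0.255] [[ 0.271 -0.001 -0.962]
 [ 0.962 -0.002  0.271]
 [-0.002 -1.     0.   ]] 0.08517745247524716
top [[ 0.005 -0.996  0.084  0.409]
 [-1.    -0.003  0.022  0.041]
 [-0.022 -0.084 -0.996  1.362]
 [ 0.     0.     0.     1.   ]] [380.209   0.    254.73 ]
riser0_mid [282. 121.] 0.74 [ 0.78  -0.024]
riser0_mid [259. 152.] 0.65 [0.667 0.057]
riser1_mid [259. 216.] 0.71 [0.441 0.054]
riser2_mid [259. 185.] 0.71 [0.55  0.055]
riser3_mid [290. 221.] 0.74 [ 0.426 -0.053]
riser3_mid [328. 259.] 0.64 [ 0.295 -0.186]
base_notch [185. 189.] 0.95 [0.535 0.315]
base_notch [258. 186.] 0.31 [0.546 0.058]
jack0_mid [228. 186.] 0.73 [0.547 0.166]
shelf_mid [367. 196.] 0.66 [ 0.514 -0.324]
scene [[-0.341  0.718 -0.607  1.123]
 [ 0.94   0.254 -0.228  0.29 ]
 [-0.01  -0.648 -0.761  0.812]
 [ 0.     0.     0.     1.   ]] [357.29   0.   254.95]
riser0_mid [232. 240.] 0.63 [0.674 0.058]
riser0_mid [264. 180.] 0.36 [0.451 0.067]
riser1_mid [264. 179.] 0.73 [0.443 0.063]
riser1_mid [175. 188.] 0.68 [ 0.564 -0.167]
riser1_mid [286. 220.] 0.28 [0.565 0.168]
riser2_mid [249. 211.] 0.96 [0.567 0.064]
riser2_mid [228. 172.] 0.51 [ 0.448 -0.051]
riser2_mid [286. 218.] 0.38 [0.556 0.166]
riser3_mid [208. 130.] 0.77 [ 0.288 -0.191]
riser3_mid [228. 169.] 0.71 [ 0.435 -0.057]
base_notch [341. 238.] 0.69 [0.573 0.318]
jack0_mid [287. 217.] 0.86 [0.555 0.169]
jack0_mid [232. 236.] 0.31 [0.664 0.052]
shelf_mid [388. 254.] 0.75 [0.566 0.442]
shelf_mid [136. 173.] 0.67 [ 0.536 -0.321]
```

View pictures.

View pics/top0.png

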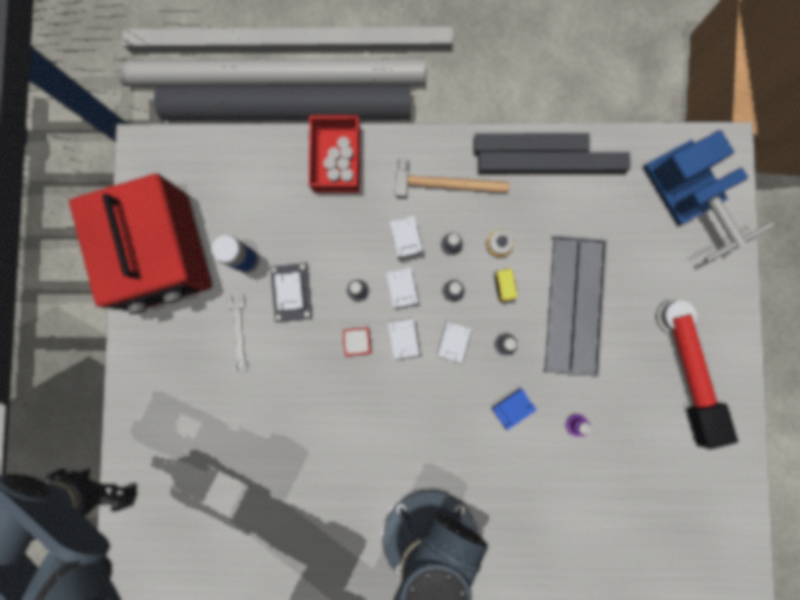

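View pics/scene0.png

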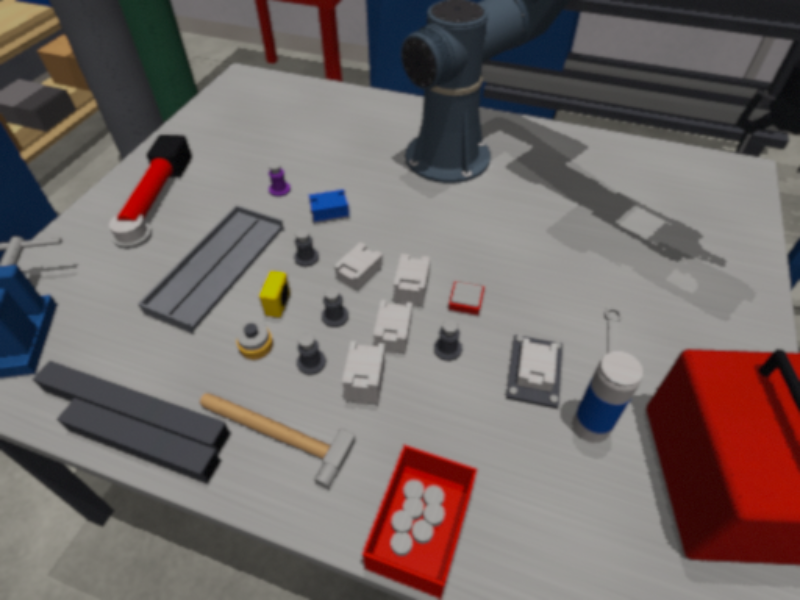

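Candidates (800x600 top picture):
- **Plain risers:** (406,237), (402,288), (403,339) and (454,341). The blue one at (515,408) is a decoy.
- **Steel jacks:** (452,242), (454,289), (357,289) and (507,343). The purple one at (578,425) is a decoy.
- **Other pale things:** the cup brush at (500,243) and the red magnet at (356,341) are bystanders.

Next I bring the wrist camera over the group to check this close up.

Call:
carry_out --motion '[{"delta_pos":[0,0,0],"twist":[0,-0.087,0]},{"delta_pos":[0,0,0],"twist":[0,-0.087,0]},{"delta_pos":[0,0,0],"twist":[0,-0.087,0]}]'

```text
clock: 1.05
ee_pos: [0.1695, 0.6015, 0.2563]
eef_rot: [[-0.002, 0.0, -1.0], [1.0, 0.0, -0.002], [0.0, -1.0, -0.0]]
force: [0.3, -0.4, 0.3]
finger_gap: 0.085
```

Call:
carry_out --motion '[{"delta_pos":[0,-0.5,-1],"twist":[0,0,0]},{"delta_pos":[0,-0.5,-1],"twist":[0,0,0]},{"delta_pos":[0,-0.5,-1],"twist":[0,0,0]}]'

```text
clock: 1.3
ee_pos: [0.2722, 0.6019, 0.308]
eef_rot: [[0.004, 0.003, -1.0], [1.0, 0.002, 0.004], [0.002, -1.0, -0.003]]
force: [0.4, 0.8, 0.8]
finger_gap: 0.0854
```

Call:
carry_out --motion '[{"delta_pos":[-1,0,-1],"twist":[0,0,0]},{"delta_pos":[-1,0,-1],"twist":[0,0,0]},{"delta_pos":[-1,0,-1],"twist":[0,0,0]},{"delta_pos":[-1,0,-1],"twist":[0,0,0]}]'

```text
clock: 1.63
ee_pos: [0.373, 0.4977, 0.3064]
eef_rot: [[0.008, 0.002, -1.0], [1.0, -0.002, 0.008], [-0.002, -1.0, -0.002]]
force: [-0.5, -0.6, -1.0]
finger_gap: 0.0855
```

Call:
carry_out --motion '[{"delta_pos":[-1,0,-1],"twist":[0,0,0]},{"delta_pos":[-1,0,-1],"twist":[0,0,0]},{"delta_pos":[-1,0,-1],"twist":[0,0,0]},{"delta_pos":[-1,0,-1],"twist":[0,0,0]}]'

```text
clock: 1.97
ee_pos: [0.4731, 0.3974, 0.3064]
eef_rot: [[0.008, 0.002, -1.0], [1.0, -0.002, 0.008], [-0.001, -1.0, -0.002]]
force: [0.2, 0.4, 0.5]
finger_gap: 0.0854
```

```bash
python3 - <<'E'
from h import *
np.set_printoptions(precision=3,suppress=True)
s=env.state();print(s["clock"],s["ee_pos"],s["eef_rot"],s["force"])
f=env.grab_frame("wrist");cv2.imwrite("pics/w1.png",f["img"]);print(np.array(f["pose"]),f["intrinsics"])
for l,z in [("base_notch",.036)]:
  for d in env.look_for(f,l): print(l,d["uv"],d["confidence"],ray(f,d["uv"],z))
E
```

```text
1.9667 [0.473 0.397 0.306] [[ 0.008  0.002 -1.   ]
 [ 1.    -0.002  0.008]
 [-0.001 -1.    -0.002]] [0.188 0.436 0.463]
[[ 0.006  0.955  0.295  0.398]
 [ 1.    -0.005 -0.003  0.398]
 [-0.001  0.295 -0.955  0.424]
 [ 0.     0.     0.     1.   ]] [[271.344   0.    246.589]
 [  0.    271.344 190.196]
 [  0.      0.      1.   ]]
base_notch [198.8, 199.6] 0.68 [0.532 0.324 0.036]
```

View pics/w1.png

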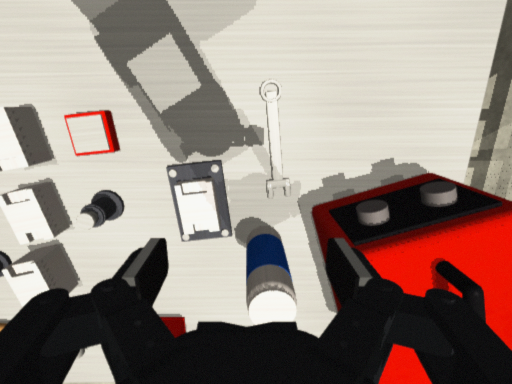

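Call:
carry_out --motion '[{"delta_pos":[-1,0,0],"twist":[0,0,0]},{"delta_pos":[-1,0,0],"twist":[0,0,0]},{"delta_pos":[-1,0,0],"twist":[0,0,0]}]'

```text
clock: 2.32
ee_pos: [0.4675, 0.2985, 0.3059]
eef_rot: [[0.003, -0.002, -1.0], [1.0, -0.002, 0.003], [-0.002, -1.0, 0.002]]
force: [0.1, 0.3, 0.1]
finger_gap: 0.0855
```

Call:
carry_out --motion '[{"delta_pos":[-1,0,0],"twist":[0,0,0]},{"delta_pos":[-1,0,0],"twist":[0,0,0]},{"delta_pos":[-1,0,0],"twist":[0,0,0]}]'

```text
clock: 2.57
ee_pos: [0.4676, 0.1986, 0.3063]
eef_rot: [[0.004, -0.001, -1.0], [1.0, -0.002, 0.004], [-0.002, -1.0, 0.001]]
force: [0.2, 0.4, -0.2]
finger_gap: 0.0854
```

Call:
carry_out --motion '[{"delta_pos":[-1,0.4,0],"twist":[0,0,0]},{"delta_pos":[-1,0.4,0],"twist":[0,0,0]},{"delta_pos":[-1,0.4,0],"twist":[0,0,0]},{"delta_pos":[-1,0.4,0],"twist":[0,0,0]},{"delta_pos":[-1,0.4,0],"twist":[0,0,0]}]'

```text
clock: 2.98
ee_pos: [0.4683, 0.1012, 0.2661]
eef_rot: [[0.005, -0.001, -1.0], [1.0, 0.001, 0.005], [0.001, -1.0, 0.001]]
force: [-0.5, 0.4, 0.5]
finger_gap: 0.0855
```

```bash
python3 - <<'E'
from h import *
np.set_printoptions(precision=3,suppress=True)
s=env.state();print(s["clock"],s["ee_pos"])
f=env.grab_frame("wrist");im=f["img"];cv2.imwrite("pics/w2raw.png",im)
b=cv2.imread("pics/w1.png")[150:250,155:245]
a=cv2.resize(im[20:320,80:480],(800,600),interpolation=cv2.INTER_CUBIC)
a[300:600,530:800]=cv2.resize(b,(270,300),interpolation=cv2.INTER_CUBIC)
cv2.imwrite("pics/w2.png",a)
np.save("w2.npy",np.array([f["pose"]]));print(np.array(f["pose"]))
for l,z in [("riser0_mid",.036),("riser1_mid",.032),("riser2_mid",.028),("riser3_mid",.024),("riser0_notch",.064),("riser1_notch",.056),("riser2_notch",.048),("riser3_notch",.04),("jack0_mid",.035)]:
  for d in env.look_for(f,l):
    if d["confidence"]>.25: print(l,np.round(d["uv"]),round(d["confidence"],2),ray(f,d["uv"],z)[:2])
E
```

```text
2.9833 [0.468 0.101 0.266]
[[ 0.003  0.956  0.292  0.394]
 [ 1.    -0.003  0.001  0.101]
 [ 0.001  0.292 -0.956  0.384]
 [ 0.     0.     0.     1.   ]]
riser0_mid [216. 294.] 0.73 [0.664 0.054]
riser0_mid [212. 143.] 0.36 [0.437 0.057]
riser1_mid [213. 143.] 0.9 [0.438 0.058]
riser1_mid [490. 140.] 0.44 [0.435 0.415]
riser2_mid [219. 223.] 0.79 [0.551 0.063]
riser2_mid [218. 292.] 0.53 [0.668 0.057]
riser3_mid [126. 136.] 0.73 [ 0.43  -0.056]
riser3_mid [16. 22.] 0.71 [ 0.297 -0.167]
riser3_mid [490. 141.] 0.57 [0.437 0.423]
riser3_mid [298. 136.] 0.55 [0.43  0.168]
riser0_notch [218. 292.] 0.75 [0.639 0.061]
riser0_notch [492. 143.] 0.47 [0.434 0.389]
riser1_notch [214. 146.] 0.76 [0.438 0.062]
riser1_notch [141. 224.] 0.36 [ 0.539 -0.037]
riser2_notch [218. 230.] 0.85 [0.552 0.063]
riser3_notch [128. 140.] 0.8 [ 0.432 -0.047]
riser3_notch [14. 22.] 0.66 [ 0.302 -0.157]
riser3_notch [214. 146.] 0.65 [0.44 0.06]
jack0_mid [292. 218.] 0.66 [0.542 0.165]
jack0_mid [212. 144.] 0.51 [0.438 0.057]
```

View pics/w2.png

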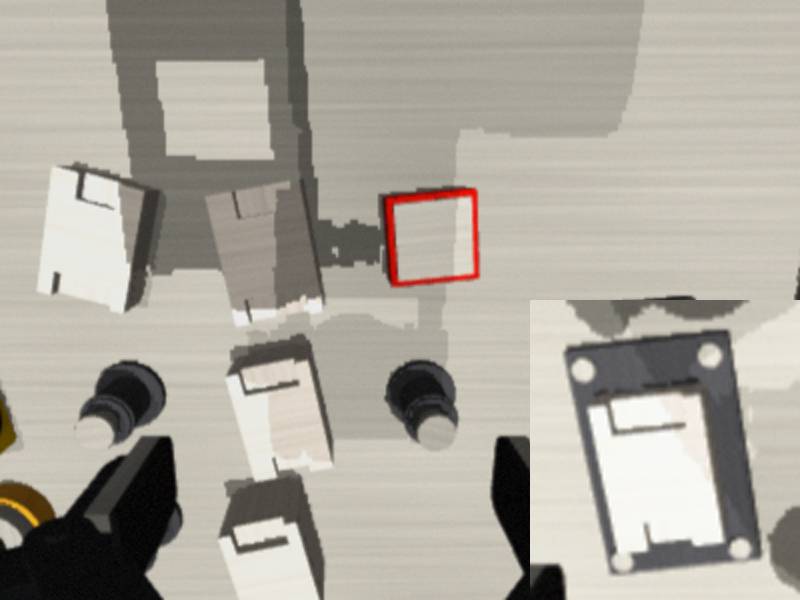

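Close crop: the base's wide notch is at its robot-side end. The plain risers are at (95,240), (265,250), (280,410) and (265,545), and the blue and purple decoys are out of frame. Now closer views for exact poses.

Call:
carry_out --motion '[{"delta_pos":[-0.45,0.3,-1],"twist":[0,0,0]},{"delta_pos":[-0.45,0.3,-1],"twist":[0,0,0]},{"delta_pos":[-0.45,0.3,-1],"twist":[0,0,0]}]'

```text
clock: 3.73
ee_pos: [0.5714, 0.0551, 0.2361]
eef_rot: [[0.001, 0.003, -1.0], [1.0, -0.001, 0.001], [-0.001, -1.0, -0.003]]
force: [-0.3, -0.7, 1.1]
finger_gap: 0.0855
```

Call:
carry_out --motion '[{"delta_pos":[0,0,-0.35],"twist":[0,0,0]},{"delta_pos":[0,0,-0.35],"twist":[0,0,0]},{"delta_pos":[0,0,-0.35],"twist":[0,0,0]}]'

```text
clock: 3.98
ee_pos: [0.6052, 0.0555, 0.2356]
eef_rot: [[0.002, 0.0, -1.0], [1.0, 0.0, 0.002], [0.0, -1.0, -0.0]]
force: [-1.6, -0.2, 0.5]
finger_gap: 0.0856
```

```bash
cat >> h.py <<'E'
np.set_printoptions(precision=4,suppress=True)
def shot(tag,name="wrist"):
    s=env.state();f=env.grab_frame(name)
    np.savez(f"{tag}.npz",img=f["img"],intrinsics=f["intrinsics"],pose=f["pose"],ee=s["ee_pos"],rot=s["eef_rot"])
    print(tag,s["clock"],"ee",np.array(s["ee_pos"]),"gap",s["finger_gap"],"F",np.array(s["force"])); return f
def load(tag): return dict(np.load(f"{tag}.npz"))
def crop(f,x0,y0,x1,y1,k): return cv2.resize(f["img"][y0:y1,x0:x1],None,fx=k,fy=k,interpolation=cv2.INTER_CUBIC)
E
python3 - <<'E'
from h import *
f=shot("r02")
cv2.imwrite("pics/r02.png",crop(f,160,60,360,270,2.85))
E
```

```text
r02 3.9833 ee [0.6052 0.0555 0.2356] gap 0.0855726206364988 F [-1.6129 -0.1617  0.4681]
```

View pics/r02.png

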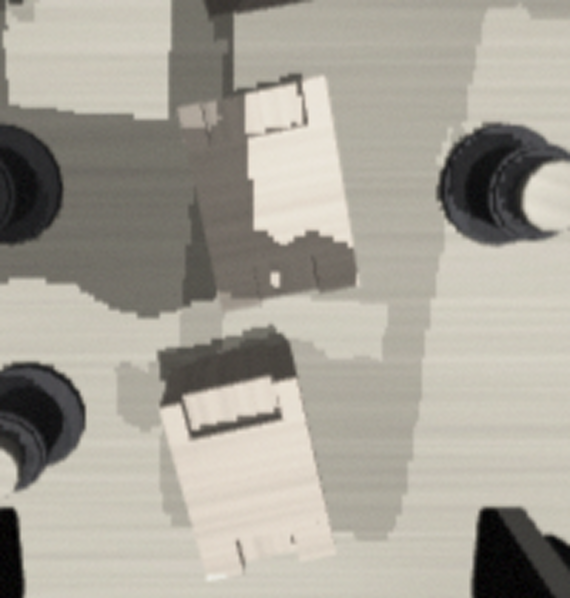

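```bash
cat >> h.py <<'E'
from scipy.optimize import least_squares
def fit(f,px,z=None,L=.08,W=.056):
    """px: raw pixel corners in order near-right(-x,-y),(-x,+y),(+x,+y),(+x,-y); rectangle pose [x,y,yaw deg,z]"""
    c=np.array([[-L,-W],[-L,W],[L,W],[L,-W]])/2
    def pts(p):
        a=p[2];R=np.array([[np.cos(a),-np.sin(a)],[np.sin(a),np.cos(a)]]);zz=z if z is not None else p[3]
        return [np.r_[p[:2]+R@q,zz] for q in c]
    r=lambda p:np.ravel([proj(f,q)-u for q,u in zip(pts(p),px)])
    g=ray(f,np.mean(px,0),z or .05)
    s=least_squares(r,[g[0],g[1],0]+([] if z is not None else [.05]))
    o=s.x.copy();o[2]=np.degrees(o[2]);return o,np.sqrt(np.mean(s.fun**2))
E
python3 - <<'E'
from h import *
f=load("r02");t=lambda a:np.array(a)/2.85+[160,60]
A=t([(160,407),(298,378),(335,555),(205,580)]);B=t([(178,107),(324,75),(356,285),(217,303)])
for P,z in((A,.064),(B,.048)): print(fit(f,P),fit(f,P,z))
f=load("r02"); g=dict(f); g["pose"]=np.load("w2.npy")[0]
t=lambda a:np.array(a)/2+[80,20]
C=t([(207,196),(290,180),(325,310),(237,324)]);D=t([(52,165),(150,190),(125,310),(38,290)]); E2=t([(228,375),(308,347),(332,465),(250,478)])
for P,z in((C,.056),(D,.04),(E2,.048)): print(fit(g,P),fit(g,P,z))
E
```

```text
(array([ 0.6668,  0.0569, 12.2189,  0.0649]), np.float64(0.09519228035019651)) (array([ 0.6671,  0.0569, 12.2209]), np.float64(0.12707476517997354))
(array([ 0.5537,  0.0644, 10.3585,  0.0423]), np.float64(0.7584865135155117)) (array([ 0.5534,  0.0643, 10.3647]), np.float64(0.9520318832475131))
(array([ 0.4408,  0.0594, 11.3409,  0.0473]), np.float64(1.291506267172911)) (array([ 0.4397,  0.0605, 11.3246]), np.float64(1.4897458729141209))
(array([  0.4327,  -0.0497, -15.7813,   0.0413]), np.float64(0.8998234589794952)) (array([  0.4328,  -0.0503, -15.7726]), np.float64(0.9062279240952467))
(array([ 0.547 ,  0.066 , 10.9779,  0.0565]), np.float64(1.8153009177575432)) (array([ 0.5509,  0.0651, 11.0048]), np.float64(1.9204668585501177))
```

Call:
carry_out --motion '[{"delta_pos":[1,0,0.35],"twist":[0,0,0]},{"delta_pos":[1,0,0.35],"twist":[0,0,0]},{"delta_pos":[1,0,0.35],"twist":[0,0,0]}]'

```text
clock: 4.28
ee_pos: [0.5652, 0.1589, 0.2363]
eef_rot: [[0.001, -0.003, -1.0], [1.0, 0.001, 0.001], [0.001, -1.0, 0.003]]
force: [-0.5, 0.1, 0.3]
finger_gap: 0.0855
```

Call:
carry_out --motion '[{"delta_pos":[1,0,0.35],"twist":[0,0,0]},{"delta_pos":[1,0,0.35],"twist":[0,0,0]},{"delta_pos":[1,0,0.35],"twist":[0,0,0]}]'

```text
clock: 4.53
ee_pos: [0.5301, 0.2594, 0.2367]
eef_rot: [[-0.001, -0.002, -1.0], [1.0, 0.001, -0.001], [0.001, -1.0, 0.002]]
force: [0.1, -0.3, 0.8]
finger_gap: 0.0853
```

Call:
carry_out --motion '[{"delta_pos":[0.6,0,0],"twist":[0,0,0]},{"delta_pos":[0.6,0,0],"twist":[0,0,0]},{"delta_pos":[0.6,0,0],"twist":[0,0,0]},{"delta_pos":[0.6,0,0],"twist":[0,0,0]}]'

```text
clock: 4.87
ee_pos: [0.5322, 0.3167, 0.2365]
eef_rot: [[-0.002, -0.001, -1.0], [1.0, -0.001, -0.002], [-0.001, -1.0, 0.001]]
force: [0.4, -0.4, 0.1]
finger_gap: 0.0852
```

```bash
python3 - <<'E'
from h import *
f=shot("base")
cv2.imwrite("pics/base.png",crop(f,170,70,330,270,3))
E
```

```text
base 4.8667 ee [0.5322 0.3167 0.2365] gap 0.08519171742057632 F [ 0.4318 -0.4094  0.0588]
```

View pics/base.png

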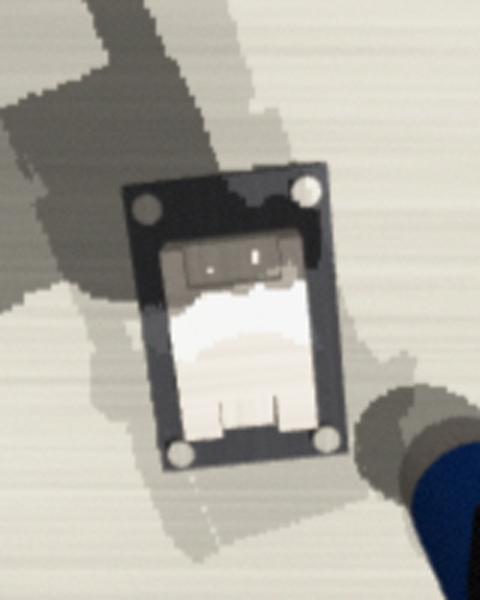

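```bash
python3 - <<'E'
from h import *
f=load("base");t=lambda a:np.array(a)/3+[170,70]
A=t([(161,245),(301,231),(318,428),(182,440)])
print(fit(f,A),fit(f,A,.036))
B=t([(122,186),(327,162),(348,451),(163,470)])
print(fit(f,B,.010,.13,.086))
for d in env.look_for(env.grab_frame("wrist"),"spray"): print(d["uv"],d["confidence"],ray(f,d["uv"],.1))
E
```

```text
(array([0.5437, 0.321 , 5.7833, 0.0436]), np.float64(0.550169154914364)) (array([0.5456, 0.3211, 5.7848]), np.float64(0.8678687875205202))
(array([0.5464, 0.3214, 6.4985]), np.float64(0.20464503828086117))
[330.4, 237.3] 0.96 [0.5859 0.4037 0.1   ]
```

```bash
python3 - <<'E'
from h import *
for i in range(3):
    f=env.grab_frame("wrist");s=env.state();print(s["clock"],np.array(s["ee_pos"]),f["pose"][:3,3],np.array(f["pose"])[:3,2])
print(load("base")["pose"][:3,3],load("base")["pose"][:3,2],load("r02")["pose"][:3,3],load("r02")["pose"][:3,2])
E
```

```text
5.0667 [0.5338 0.3146 0.2364] [0.4587 0.3148 0.3546] [ 0.292  -0.0005 -0.9564]
5.1167 [0.534  0.3146 0.2364] [0.459  0.3147 0.3546] [ 0.2922 -0.0005 -0.9564]
5.1667 [0.5342 0.3147 0.2364] [0.4592 0.3147 0.3546] [ 0.2924 -0.0004 -0.9563]
[0.4574 0.3165 0.3547] [ 0.292   0.0006 -0.9564] [0.5303 0.0555 0.3538] [ 0.2929  0.0005 -0.9561]
```

Call:
carry_out --motion '[{"delta_pos":[-1,0,-0.5],"twist":[0,0,0]},{"delta_pos":[-1,0,-0.5],"twist":[0,0,0]},{"delta_pos":[-1,0,-0.5],"twist":[0,0,0]}]'

```text
clock: 5.42
ee_pos: [0.5853, 0.2128, 0.2365]
eef_rot: [[0.002, 0.001, -1.0], [1.0, -0.001, 0.002], [-0.001, -1.0, -0.001]]
force: [0.6, 0.1, -0.4]
finger_gap: 0.0854
```

Call:
carry_out --motion '[{"delta_pos":[-1,0,-0.5],"twist":[0,0,0]},{"delta_pos":[-1,0,-0.5],"twist":[0,0,0]},{"delta_pos":[-1,0,-0.5],"twist":[0,0,0]}]'

```text
clock: 5.67
ee_pos: [0.6354, 0.1114, 0.2365]
eef_rot: [[0.005, 0.001, -1.0], [1.0, -0.001, 0.005], [-0.001, -1.0, -0.001]]
force: [-0.7, -0.3, 0.3]
finger_gap: 0.0855
```

Call:
carry_out --motion '[{"delta_pos":[-0.6,0,-0.32],"twist":[0,-0.068,0]},{"delta_pos":[-0.6,0,-0.32],"twist":[0,-0.068,0]},{"delta_pos":[-0.6,0,-0.32],"twist":[0,-0.068,0]},{"delta_pos":[-0.6,0,-0.32],"twist":[0,-0.068,0]}]'

```text
clock: 6.0
ee_pos: [0.6661, 0.0531, 0.236]
eef_rot: [[-0.205, -0.0, -0.979], [0.979, 0.0, -0.205], [0.0, -1.0, 0.0]]
force: [-0.9, -0.1, -0.1]
finger_gap: 0.0852
```

```bash
python3 - <<'E'
from h import *
f=shot("a0")
f=shot("a0")
print(f["pose"][:3,3])
cv2.imwrite("pics/a0.png",crop(f,170,70,330,290,2.7))
E
```

```text
a0 6.0 ee [0.6661 0.0531 0.236 ] gap 0.08522200535655375 F [-0.9174 -0.1245 -0.0526]
a0 6.05 ee [0.6654 0.0547 0.2359] gap 0.08588109418666295 F [-0.7364 -0.0334 -0.3934]
[0.5922 0.0389 0.3542]
```

View pics/a0.png

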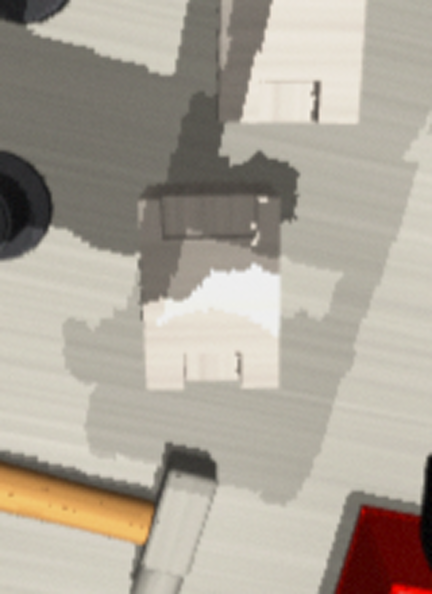

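```bash
python3 - <<'E'
from h import *
f=load("a0");t=lambda a:np.array(a)/2.7+[170,70]
print(fit(f,t([(138,200),(278,197),(280,387),(147,388)]),.064), env.state()["ee_pos"],env.state()["eef_rot"])
E
```

```text
(array([ 0.6667,  0.057 , 13.5093]), np.float64(0.34515285484949854)) [0.665  0.0558 0.236 ] [[-0.209  -0.0015 -0.9779]
 [ 0.9779  0.0007 -0.209 ]
 [ 0.001  -1.      0.0013]]
```

Call:
carry_out --motion '[{"delta_pos":[0,0.96,-0.02],"twist":[0,0,0]},{"delta_pos":[0,0.96,-0.02],"twist":[0,0,0]},{"delta_pos":[0,0.96,-0.02],"twist":[0,0,0]},{"delta_pos":[0,0.96,-0.02],"twist":[0,0,0]}]'

```text
clock: 6.43
ee_pos: [0.6638, 0.0578, 0.1359]
eef_rot: [[-0.212, -0.011, -0.977], [0.977, 0.001, -0.212], [0.003, -1.0, 0.01]]
force: [0.4, 0.0, -0.5]
finger_gap: 0.0853
```

Call:
carry_out --motion '[{"delta_pos":[0,0.5,0],"twist":[0,0,0]},{"delta_pos":[0,0.5,0],"twist":[0,0,0]},{"delta_pos":[0,0.96,0],"twist":[0,0,0]},{"delta_pos":[0,0.96,0],"twist":[0,0,0]},{"delta_pos":[0,0.96,0],"twist":[0,0,0]},{"delta_pos":[0,0.96,0],"twist":[0,0,0]}]'

```text
clock: 6.93
ee_pos: [0.6687, 0.0564, 0.0464]
eef_rot: [[-0.211, 0.002, -0.978], [0.978, -0.0, -0.211], [-0.001, -1.0, -0.002]]
force: [0.1, -0.3, 1.0]
finger_gap: 0.0851
```

Call:
carry_out --motion '[{"delta_pos":[0,0,0],"twist":[0,0,0]},{"delta_pos":[0,0,0],"twist":[0,0,0]},{"delta_pos":[0,0,0],"twist":[0,0,0]},{"delta_pos":[0,0,0],"twist":[0,0,0]},{"delta_pos":[0,0,0],"twist":[0,0,0]},{"delta_pos":[0,0,0],"twist":[0,0,0]},{"delta_pos":[0,0,0],"twist":[0,0,0]}]' --jaw 0

```text
clock: 7.52
ee_pos: [0.6693, 0.0563, 0.0474]
eef_rot: [[-0.211, 0.005, -0.978], [0.978, -0.0, -0.211], [-0.001, -1.0, -0.005]]
force: [-0.7, 0.7, 4.8]
finger_gap: 0.0553
```

Call:
carry_out --motion '[{"delta_pos":[0,-0.4,0],"twist":[0,0,0]},{"delta_pos":[0,-0.4,0],"twist":[0,0,0]},{"delta_pos":[0,-0.4,0],"twist":[0,0,0]},{"delta_pos":[0,-0.4,0],"twist":[0,0,0]}]'

```text
clock: 7.85
ee_pos: [0.6669, 0.0562, 0.084]
eef_rot: [[-0.211, -0.001, -0.978], [0.978, 0.0, -0.211], [0.0, -1.0, 0.001]]
force: [-1.0, -0.8, -6.7]
finger_gap: 0.0552
```

Call:
carry_out --motion '[{"delta_pos":[0,-0.8,0],"twist":[0,0,0]},{"delta_pos":[0,-0.8,0],"twist":[0,0,0]},{"delta_pos":[0,-0.8,0],"twist":[0,0,0]},{"delta_pos":[0,-0.8,0],"twist":[0,0.034,0]},{"delta_pos":[0,-0.8,0],"twist":[0,0.034,0]},{"delta_pos":[0,-0.8,0],"twist":[0,0.034,0]}]'

```text
clock: 8.35
ee_pos: [0.6658, 0.0563, 0.1622]
eef_rot: [[-0.107, -0.005, -0.994], [0.994, 0.0, -0.107], [0.001, -1.0, 0.005]]
force: [-0.4, -0.2, -6.3]
finger_gap: 0.0554
```

```bash
cat >> h.py <<'E'
def plan(x,y,z,yaw=None):
    """yaw: heading (deg) of block x = 90deg behind tool x; prints total shift in 0.1 m tool units and twist y"""
    s=env.state();R=np.array(s["eef_rot"]);p=np.array(s["ee_pos"])
    cur=np.degrees(np.arctan2(-R[0,0],R[1,0]))
    d=R.T@(np.array([x,y,z])-p)/.1
    print("t",s["clock"],"ee",p,"yaw",round(cur,2),"shift",d,"twist_y",None if yaw is None else round(-(yaw-cur)/180,4),"gap",round(s["finger_gap"],4),"F",np.array(s["force"]))
E
python3 - <<'E'
from h import *
f=shot("h0");f=shot("h0")
cv2.imwrite("pics/h0.png",crop(f,146,170,346,370,3))
plan(.546,.3212,.16,6.2)
E
```

```text
h0 8.35 ee [0.6658 0.0563 0.1622] gap 0.05536802687005954 F [-0.3789 -0.2136 -6.284 ]
h0 8.4 ee [0.666  0.0563 0.1622] gap 0.05569301772148567 F [ 0.7414  0.132  -6.6551]
t 8.45 ee [0.6663 0.0563 0.1623] yaw 6.14 shift [2.7623 0.029  0.9131] twist_y -0.0003 gap 0.0552 F [-0.8033  0.3737 -7.0661]
```

View pics/h0.png

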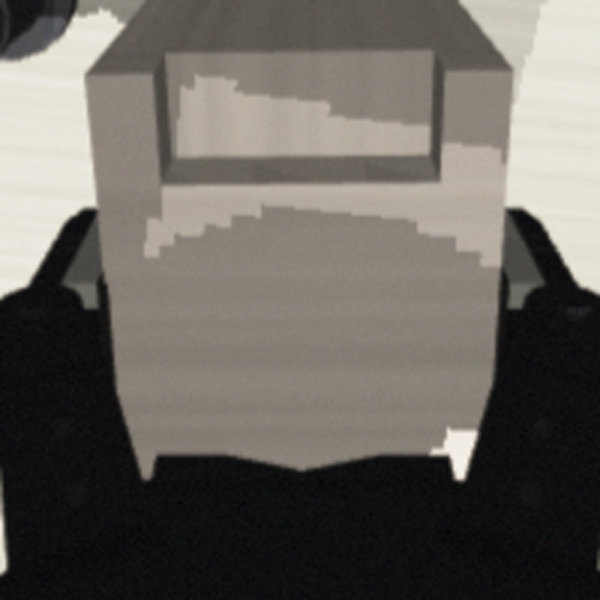

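```bash
cat >> h.py <<'E'
def held(f,px,half,wide=True):
    """px: raw pixels near-edge left,right, notch inner left,right (top face). returns block centre rel. to TCP along block axes, yaw, z of centre rel TCP, rms"""
    w=.019 if wide else .012
    m=np.array([[-.04,-.028],[-.04,.028],[-.024,-w],[-.024,w]])
    R=f["rot"];ee=f["ee"];y0=np.arctan2(-R[0,0],R[1,0])
    def pts(p):
        a=p[3];Q=np.array([[np.cos(a),-np.sin(a)],[np.sin(a),np.cos(a)]])
        return [np.r_[p[:2]+Q@q,p[2]+half] for q in m]
    s=least_squares(lambda p:np.ravel([proj(f,q)-u for q,u in zip(pts(p),px)]),[ee[0],ee[1],ee[2]-.01,y0],x_scale=[.01,.01,.01,.1])
    p=s.x;d=p[:3]-ee;a=p[3];c=np.array([d[0]*np.cos(a)+d[1]*np.sin(a),-d[0]*np.sin(a)+d[1]*np.cos(a),d[2]])
    print("centre-TCP (block axes)",c,"yaw",np.degrees(a),"tool yaw",np.degrees(y0),"rms",np.sqrt(np.mean(s.fun**2)));return c
E
python3 - <<'E'
from h import *
f=load("h0");held(f,np.array([(86,74),(512,70),(163,183),(440,180)])/3+[146,170],.028)
E
```

```text
centre-TCP (block axes) [-0.0022  0.0001 -0.0117] yaw 6.8997139367808265 tool yaw 6.164412313140346 rms 0.24846995761086987
```

Call:
carry_out --motion '[{"delta_pos":[0.9,0,0.3],"twist":[0,0,0]},{"delta_pos":[0.9,0,0.3],"twist":[0,0,0]},{"delta_pos":[0.9,0,0.3],"twist":[0,0,0]}]'

```text
clock: 8.7
ee_pos: [0.6237, 0.1475, 0.1626]
eef_rot: [[-0.108, -0.008, -0.994], [0.994, 0.004, -0.108], [0.005, -1.0, 0.008]]
force: [-1.4, 1.3, -7.1]
finger_gap: 0.0554
```

Call:
carry_out --motion '[{"delta_pos":[0.9,0,0.3],"twist":[0,0,0]},{"delta_pos":[0.9,0,0.3],"twist":[0,0,0]},{"delta_pos":[0.9,0,0.3],"twist":[0,0,0]}]'

```text
clock: 8.95
ee_pos: [0.5845, 0.2341, 0.1631]
eef_rot: [[-0.11, -0.006, -0.994], [0.994, 0.003, -0.11], [0.003, -1.0, 0.006]]
force: [-1.1, -0.2, -6.7]
finger_gap: 0.0553
```

Call:
carry_out --motion '[{"delta_pos":[0.96,0,0.3],"twist":[0,0,0]},{"delta_pos":[0.96,0,0.3],"twist":[0,0,0]},{"delta_pos":[0.96,0,0.3],"twist":[0,0,0]},{"delta_pos":[0.96,0,0.3],"twist":[0,0,0]},{"delta_pos":[0.96,0,0.3],"twist":[0,0,0]},{"delta_pos":[0.96,0,0.3],"twist":[0,0,0]}]'

```text
clock: 9.45
ee_pos: [0.5492, 0.3208, 0.1637]
eef_rot: [[-0.106, -0.001, -0.994], [0.994, -0.001, -0.106], [-0.001, -1.0, 0.001]]
force: [0.3, -1.1, -6.5]
finger_gap: 0.0555
```

```bash
python3 - <<'E'
from h import *
plan(.546,.3212,.13,6.2)
E
```

```text
t 9.45 ee [0.5492 0.3208 0.1637] yaw 6.11 shift [0.008  0.3371 0.0306] twist_y -0.0005 gap 0.0555 F [ 0.338  -1.1059 -6.4825]
```

Call:
carry_out --motion '[{"delta_pos":[0,0.3,0.01],"twist":[0,0,0]},{"delta_pos":[0,0.5,0.01],"twist":[0,0,0]},{"delta_pos":[0,0.65,0.01],"twist":[0,0,0]},{"delta_pos":[0,0.72,0.01],"twist":[0,0,0]},{"delta_pos":[0,0.72,0.01],"twist":[0,0,0]},{"delta_pos":[0,0.72,0.01],"twist":[0,0,0]},{"delta_pos":[0,0.72,0.01],"twist":[0,0,0]}]'

```text
clock: 10.03
ee_pos: [0.5496, 0.321, 0.0935]
eef_rot: [[-0.104, 0.003, -0.995], [0.995, 0.001, -0.104], [0.001, -1.0, -0.003]]
force: [1.1, -0.6, -6.6]
finger_gap: 0.0552
```

Call:
carry_out --motion '[{"delta_pos":[0,0.03,0],"twist":[0,0,0]},{"delta_pos":[0,0.06,0],"twist":[0,0,0]},{"delta_pos":[0,0.09,0],"twist":[0,0,0]},{"delta_pos":[0,0.12,0],"twist":[0,0,0]},{"delta_pos":[0,0.12,0],"twist":[0,0,0]},{"delta_pos":[0,0.12,0],"twist":[0,0,0]}]'

```text
clock: 10.53
ee_pos: [0.5479, 0.3211, 0.08]
eef_rot: [[-0.105, -0.001, -0.994], [0.994, -0.0, -0.105], [-0.0, -1.0, 0.001]]
force: [0.2, 0.3, -6.9]
finger_gap: 0.0556
```

```bash
python3 - <<'E'
from h import *
plan(.548,.321,.0757,6.2)
E
```

```text
t 10.5333 ee [0.5479 0.3211 0.08  ] yaw 6.05 shift [-0.0012  0.0429 -0.0009] twist_y -0.0008 gap 0.0556 F [ 0.1936  0.2568 -6.8528]
```

Call:
carry_out --motion '[{"delta_pos":[0,0.02,0],"twist":[0,0,0]},{"delta_pos":[0,0.04,0],"twist":[0,0,0]},{"delta_pos":[0,0.05,0],"twist":[0,0,0]},{"delta_pos":[0,0.05,0],"twist":[0,0,0]},{"delta_pos":[0,0.05,0],"twist":[0,0,0]}]'

```text
clock: 10.95
ee_pos: [0.5482, 0.3212, 0.0756]
eef_rot: [[-0.105, 0.0, -0.994], [0.994, 0.0, -0.105], [0.0, -1.0, -0.0]]
force: [-0.8, 0.5, -3.6]
finger_gap: 0.0551
```

Call:
carry_out --motion '[{"delta_pos":[0,0,0],"twist":[0,0,0]},{"delta_pos":[0,0,0],"twist":[0,0,0]},{"delta_pos":[0,0,0],"twist":[0,0,0]},{"delta_pos":[0,0,0],"twist":[0,0,0]},{"delta_pos":[0,0,0],"twist":[0,0,0]}]' --jaw 0.9

```text
clock: 11.37
ee_pos: [0.5486, 0.3213, 0.0758]
eef_rot: [[-0.105, 0.001, -0.994], [0.994, 0.0, -0.105], [0.0, -1.0, -0.001]]
force: [-0.1, -0.4, -0.5]
finger_gap: 0.0766
```

Call:
carry_out --motion '[{"delta_pos":[0,-0.3,0],"twist":[0,0,0]},{"delta_pos":[0,-0.6,0],"twist":[0,0,0]},{"delta_pos":[0,-1,0],"twist":[0,0,0]},{"delta_pos":[0,-1,0],"twist":[0,0,0]}]'

```text
clock: 11.7
ee_pos: [0.5528, 0.323, 0.1832]
eef_rot: [[-0.105, 0.014, -0.994], [0.994, 0.005, -0.105], [0.004, -1.0, -0.015]]
force: [1.4, -0.3, 1.1]
finger_gap: 0.0769
```

Call:
carry_out --motion '[{"delta_pos":[0,-0.7,0],"twist":[0,0,0]},{"delta_pos":[0,-0.7,0],"twist":[0,0,0]},{"delta_pos":[0,-0.7,0],"twist":[0,0,0]},{"delta_pos":[0,-0.7,0],"twist":[0,0,0]},{"delta_pos":[0,-0.7,0],"twist":[0,0,0]}]'

```text
clock: 12.12
ee_pos: [0.5477, 0.3209, 0.245]
eef_rot: [[-0.105, -0.001, -0.994], [0.994, -0.0, -0.105], [-0.0, -1.0, 0.001]]
force: [-0.3, 0.3, -0.6]
finger_gap: 0.0767
```

```bash
python3 - <<'E'
from h import *
f=shot("s0");plan(.445,.060,.236,11.3)
E
```

```text
s0 12.1167 ee [0.5477 0.3209 0.245 ] gap 0.07669172003665845 F [-0.2585  0.3374 -0.5512]
t 12.1667 ee [0.5473 0.3208 0.2441] yaw 6.03 shift [-2.4857  0.0857  1.2911] twist_y -0.0293 gap 0.0765 F [-0.3699  0.123   0.2107]
```

Seated. Next I go over riser1.

Call:
carry_out --motion '[{"delta_pos":[-0.83,0,0.43],"twist":[0,0,0]},{"delta_pos":[-0.83,0,0.43],"twist":[0,0,0]},{"delta_pos":[-0.83,0,0.43],"twist":[0,0,0]}]'

```text
clock: 12.42
ee_pos: [0.5097, 0.23, 0.2427]
eef_rot: [[-0.104, -0.009, -0.995], [0.995, -0.004, -0.104], [-0.003, -1.0, 0.01]]
force: [-0.7, 0.8, -0.2]
finger_gap: 0.0769
```

Call:
carry_out --motion '[{"delta_pos":[-0.83,0,0.43],"twist":[0,0,0]},{"delta_pos":[-0.83,0,0.43],"twist":[0,0,0]},{"delta_pos":[-0.83,0,0.43],"twist":[0,0,0]}]'

```text
clock: 12.67
ee_pos: [0.4763, 0.1434, 0.2436]
eef_rot: [[-0.103, -0.007, -0.995], [0.995, -0.002, -0.103], [-0.001, -1.0, 0.008]]
force: [-0.7, 0.8, -0.5]
finger_gap: 0.0774
```

Call:
carry_out --motion '[{"delta_pos":[-0.83,0.1,0.43],"twist":[0,-0.029,0]},{"delta_pos":[-0.83,0.1,0.43],"twist":[0,-0.029,0]},{"delta_pos":[-0.83,0.1,0.43],"twist":[0,-0.029,0]},{"delta_pos":[-0.83,0.1,0.43],"twist":[0,-0.029,0]},{"delta_pos":[-0.83,0.1,0.43],"twist":[0,-0.029,0]}]'

```text
clock: 13.08
ee_pos: [0.4464, 0.06, 0.2349]
eef_rot: [[-0.193, -0.0, -0.981], [0.981, 0.001, -0.193], [0.001, -1.0, 0.0]]
force: [-0.2, -0.5, -0.5]
finger_gap: 0.0769
```

```bash
python3 - <<'E'
from h import *
f=shot("a1");f=shot("a1")
a=crop(f,170,90,330,230,3.5)
b=crop(load("s0"),180,90,330,270,2)
o=np.zeros((490,560+300,3),np.uint8);o[:,:560]=a;o[:360,560:]=b
cv2.imwrite("pics/a1.png",o[:,:800])
c=crop(f,90,90,190,230,2); o[360:490,560:760]=c[60:190]
cv2.imwrite("pics/a1.png",o[:,:800])
plan(.44,.06,.236,11.3)
E
```

```text
a1 13.0833 ee [0.4464 0.06   0.2349] gap 0.07690245281529401 F [-0.2258 -0.5229 -0.4556]
a1 13.1333 ee [0.4469 0.0605 0.2351] gap 0.07665197057777151 F [0.1176 0.1138 0.1222]
t 13.1833 ee [0.447  0.0609 0.2352] yaw 11.29 shift [ 0.0052 -0.0077  0.0703] twist_y -0.0001 gap 0.0771 F [-0.3334  0.0304 -0.5987]
```

View pics/a1.png

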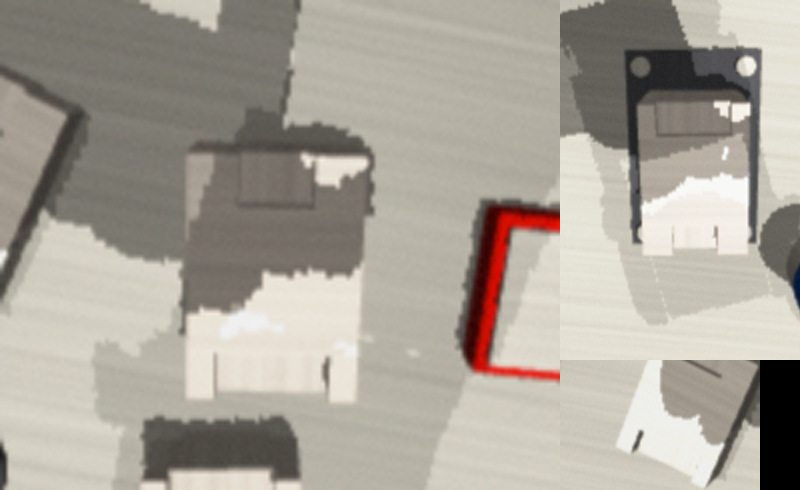

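```bash
python3 - <<'E'
from h import *
f=load("a1");t=lambda a:np.array(a)/3.5+[170,90]
P=t([(187,153),(370,151),(357,402),(186,399)]);print(fit(f,P),fit(f,P,.056))
s=env.state();print(np.array(s["joint_positions"]))
r=fit(f,P,.056)[0];plan(r[0],r[1],.044,r[2])
E
```

```text
(array([ 0.4385,  0.0613, 10.2927,  0.0602]), np.float64(0.44585602905592026)) (array([ 0.4394,  0.0615, 10.2914]), np.float64(0.6198519221941496))
[  -6.5128   18.7619  107.5782    0.045    53.621  -107.8249]
t 13.1833 ee [0.447  0.0609 0.2352] yaw 11.29 shift [0.0208 1.9123 0.0751] twist_y 0.0055 gap 0.0771 F [-0.3334  0.0304 -0.5987]
```

Call:
carry_out --motion '[{"delta_pos":[0.02,0.96,0.075],"twist":[0,0.003,0]},{"delta_pos":[0.02,0.96,0.075],"twist":[0,0.003,0]},{"delta_pos":[0.02,0.96,0.075],"twist":[0,0.003,0]},{"delta_pos":[0.02,0.96,0.075],"twist":[0,0.003,0]}]'

```text
clock: 13.52
ee_pos: [0.4364, 0.062, 0.1363]
eef_rot: [[-0.188, -0.008, -0.982], [0.982, 0.001, -0.188], [0.003, -1.0, 0.007]]
force: [0.1, 0.0, 0.1]
finger_gap: 0.077
```

Call:
carry_out --motion '[{"delta_pos":[0,0.5,0],"twist":[0,0,0]},{"delta_pos":[0,0.5,0],"twist":[0,0,0]},{"delta_pos":[0,0.95,0],"twist":[0,0,0]},{"delta_pos":[0,0.95,0],"twist":[0,0,0]},{"delta_pos":[0,0.95,0],"twist":[0,0,0]},{"delta_pos":[0,0.95,0],"twist":[0,0,0]}]'

```text
clock: 14.02
ee_pos: [0.4392, 0.0607, 0.046]
eef_rot: [[-0.187, 0.002, -0.982], [0.982, -0.0, -0.187], [-0.001, -1.0, -0.002]]
force: [1.0, -0.0, 0.7]
finger_gap: 0.0769
```

Call:
carry_out --motion '[{"delta_pos":[0,0,0],"twist":[0,0,0]},{"delta_pos":[0,0,0],"twist":[0,0,0]},{"delta_pos":[0,0,0],"twist":[0,0,0]},{"delta_pos":[0,0,0],"twist":[0,0,0]},{"delta_pos":[0,0,0],"twist":[0,0,0]},{"delta_pos":[0,0,0],"twist":[0,0,0]},{"delta_pos":[0,0,0],"twist":[0,0,0]}]' --jaw 0

```text
clock: 14.6
ee_pos: [0.44, 0.0604, 0.0477]
eef_rot: [[-0.185, 0.007, -0.983], [0.983, -0.001, -0.185], [-0.002, -1.0, -0.007]]
force: [-0.1, 1.7, 6.6]
finger_gap: 0.0551
```

Call:
carry_out --motion '[{"delta_pos":[0,-0.3,0],"twist":[0,0,0]},{"delta_pos":[0,-0.6,0],"twist":[0,0,0]},{"delta_pos":[0,-1,0],"twist":[0,0,0]},{"delta_pos":[0,-1,0],"twist":[0,0,0]}]'

```text
clock: 14.93
ee_pos: [0.4418, 0.0603, 0.1516]
eef_rot: [[-0.186, 0.015, -0.982], [0.982, -0.002, -0.186], [-0.005, -1.0, -0.015]]
force: [1.9, -0.3, -4.7]
finger_gap: 0.0552
```

Call:
carry_out --motion '[{"delta_pos":[0,-0.75,0],"twist":[0,0,0]},{"delta_pos":[0,-0.75,0],"twist":[0,0,0]},{"delta_pos":[0,-0.75,0],"twist":[0,0,0]},{"delta_pos":[0,-0.75,0],"twist":[0,0,0]}]'

```text
clock: 15.27
ee_pos: [0.4388, 0.0604, 0.2214]
eef_rot: [[-0.186, 0.006, -0.983], [0.983, -0.001, -0.186], [-0.002, -1.0, -0.006]]
force: [0.2, -0.2, -5.7]
finger_gap: 0.055
```

Call:
carry_out --motion '[{"delta_pos":[0,0,0],"twist":[0,0.3,0]},{"delta_pos":[0,0,0],"twist":[0,0.3,0]},{"delta_pos":[0,0,0],"twist":[0,0.3,0]},{"delta_pos":[0,0,0],"twist":[0,0.3,0]},{"delta_pos":[0,0,0],"twist":[0,0.3,0]},{"delta_pos":[0,0,0],"twist":[0,0.3,0]},{"delta_pos":[0,0,0],"twist":[0,0.3,0]},{"delta_pos":[0,0,0],"twist":[0,0.3,0]}]'

```text
clock: 15.93
ee_pos: [0.4362, 0.0606, 0.2177]
eef_rot: [[0.69, -0.004, -0.724], [0.724, 0.0, 0.69], [-0.003, -1.0, 0.003]]
force: [-0.7, -0.8, -4.3]
finger_gap: 0.0552
```

Call:
carry_out --motion '[{"delta_pos":[0,0,0],"twist":[0,0.3,0]},{"delta_pos":[0,0,0],"twist":[0,0.3,0]},{"delta_pos":[0,0,0],"twist":[0,0.3,0]},{"delta_pos":[0,0,0],"twist":[0,0.3,0]},{"delta_pos":[0,0,0],"twist":[0,0.3,0]},{"delta_pos":[0,0,0],"twist":[0,0.3,0]},{"delta_pos":[0,0,0],"twist":[0,0.3,0]},{"delta_pos":[0,0,0],"twist":[0,0.3,0]}]'

```text
clock: 16.6
ee_pos: [0.4362, 0.0606, 0.2177]
eef_rot: [[0.991, -0.004, 0.132], [-0.132, 0.0, 0.991], [-0.004, -1.0, -0.0]]
force: [0.3, 0.3, -5.8]
finger_gap: 0.0552
```

Call:
carry_out --motion '[{"delta_pos":[0,0,0],"twist":[0,0.3,0]},{"delta_pos":[0,0,0],"twist":[0,0.3,0]},{"delta_pos":[0,0,0],"twist":[0,0.3,0]},{"delta_pos":[0,0,0],"twist":[0,0.3,0]},{"delta_pos":[0,0,0],"twist":[0,0.3,0]},{"delta_pos":[0,0,0],"twist":[0,0.3,0]},{"delta_pos":[0,0,0],"twist":[0,0.3,0]},{"delta_pos":[0,0,0],"twist":[0,0.3,0]}]'

```text
clock: 17.27
ee_pos: [0.4362, 0.0606, 0.2177]
eef_rot: [[0.476, -0.004, 0.88], [-0.88, 0.0, 0.476], [-0.002, -1.0, -0.004]]
force: [-0.1, -0.4, -4.8]
finger_gap: 0.0555
```

Call:
carry_out --motion '[{"delta_pos":[0,0,0],"twist":[0,0.125,0]},{"delta_pos":[0,0,0],"twist":[0,0.125,0]},{"delta_pos":[0,0,0],"twist":[0,0.125,0]},{"delta_pos":[0,0,0],"twist":[0,0.125,0]},{"delta_pos":[0,0,0],"twist":[0,0.125,0]},{"delta_pos":[0,0,0],"twist":[0,0.125,0]}]'

```text
clock: 17.77
ee_pos: [0.4373, 0.0605, 0.2185]
eef_rot: [[0.111, -0.002, 0.994], [-0.994, 0.0, 0.111], [-0.0, -1.0, -0.002]]
force: [-0.3, -0.6, -6.6]
finger_gap: 0.0554
```

```bash
python3 - <<'E'
from h import *
f=shot("h1")
plan(.546,.3212,.2,6.2-180);print(np.array(env.state()["joint_positions"]))
cv2.imwrite("pics/h1.png",crop(f,146,170,346,370,3))
E
```

```text
h1 17.7667 ee [0.4373 0.0605 0.2185] gap 0.05536016756333391 F [-0.2977 -0.5632 -6.5846]
t 17.8167 ee [0.4376 0.0605 0.2188] yaw -173.67 shift [-2.4714  0.1863  1.3651] twist_y 0.0007 gap 0.0551 F [-0.5713 -0.4817 -4.1178]
[ -6.6789  19.7234 109.7914  -0.0018  50.572   76.9891]
```

View pics/h1.png

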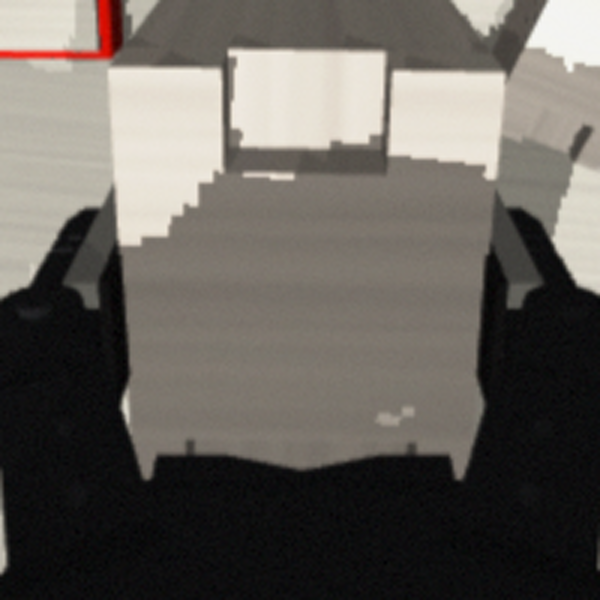

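```bash
python3 - <<'E'
from h import *
f=load("h1");c=held(f,np.array([(108,68),(505,71),(229,172),(386,171)])/3+[146,170],.024,False)
a=np.radians(6.2-180);d=np.array([[np.cos(a),-np.sin(a)],[np.sin(a),np.cos(a)]])@c[:2]
print("world offset",d)
s=load("s0");
t=np.array([.5460,.3212])-d; plan(t[0],t[1],.092+.024-c[2]+.03,6.2-180); print("seat z",.116-c[2])
E
```

```text
centre-TCP (block axes) [ 0.0003  0.0009 -0.016 ] yaw -173.75027884542897 tool yaw -173.64535750795756 rms 0.57818049141237
world offset [-0.0002 -0.0009]
t 17.8167 ee [0.4376 0.0605 0.2188] yaw -173.67 shift [-2.4803  0.5658  1.3689] twist_y 0.0007 gap 0.0551 F [-0.5713 -0.4817 -4.1178]
seat z 0.13204373005439668
```

Call:
carry_out --motion '[{"delta_pos":[-0.83,0,0.456],"twist":[0,0,0]},{"delta_pos":[-0.83,0,0.456],"twist":[0,0,0]},{"delta_pos":[-0.83,0,0.456],"twist":[0,0,0]}]'

```text
clock: 18.07
ee_pos: [0.4777, 0.1516, 0.2197]
eef_rot: [[0.11, 0.005, 0.994], [-0.994, 0.003, 0.11], [-0.003, -1.0, 0.006]]
force: [0.4, -0.3, -5.3]
finger_gap: 0.0553
```

Call:
carry_out --motion '[{"delta_pos":[-0.83,0,0.456],"twist":[0,0,0]},{"delta_pos":[-0.83,0,0.456],"twist":[0,0,0]},{"delta_pos":[-0.83,0,0.456],"twist":[0,0,0]}]'

```text
clock: 18.32
ee_pos: [0.5139, 0.2405, 0.2195]
eef_rot: [[0.112, 0.005, 0.994], [-0.994, 0.004, 0.112], [-0.004, -1.0, 0.006]]
force: [0.2, -0.1, -4.0]
finger_gap: 0.0551
```

Call:
carry_out --motion '[{"delta_pos":[-0.82,0.3,0.456],"twist":[0,0,0]},{"delta_pos":[-0.82,0.3,0.456],"twist":[0,0,0]},{"delta_pos":[-0.82,0.5,0.456],"twist":[0,0,0]},{"delta_pos":[-0.82,0.6,0.456],"twist":[0,0,0]},{"delta_pos":[-0.82,0.6,0.456],"twist":[0,0,0]},{"delta_pos":[-0.82,0.6,0.456],"twist":[0,0,0]},{"delta_pos":[-0.82,0.6,0.456],"twist":[0,0,0]}]'

```text
clock: 18.9
ee_pos: [0.5475, 0.321, 0.1597]
eef_rot: [[0.108, -0.0, 0.994], [-0.994, -0.0, 0.108], [0.0, -1.0, -0.0]]
force: [-0.1, -0.3, -5.1]
finger_gap: 0.0549
```

```bash
python3 - <<'E'
from h import *
plan(.5462,.3221,.132,6.2-180)
E
```

```text
t 18.9 ee [0.5475 0.321  0.1597] yaw -173.79 shift [-0.0125  0.2773 -0.0112] twist_y 0.0 gap 0.0549 F [-0.1196 -0.2861 -5.1257]
```

Call:
carry_out --motion '[{"delta_pos":[-0.012,0.1,-0.012],"twist":[0,0,0]},{"delta_pos":[-0.012,0.16,-0.012],"twist":[0,0,0]},{"delta_pos":[-0.012,0.19,-0.012],"twist":[0,0,0]},{"delta_pos":[-0.012,0.21,-0.012],"twist":[0,0,0]},{"delta_pos":[-0.012,0.23,-0.012],"twist":[0,0,0]},{"delta_pos":[-0.012,0.23,-0.012],"twist":[0,0,0]},{"delta_pos":[-0.012,0.23,-0.012],"twist":[0,0,0]}]'

```text
clock: 19.48
ee_pos: [0.5462, 0.3224, 0.1362]
eef_rot: [[0.109, -0.0, 0.994], [-0.994, -0.001, 0.109], [0.001, -1.0, -0.0]]
force: [0.2, -0.8, -5.2]
finger_gap: 0.0551
```

Call:
carry_out --motion '[{"delta_pos":[0,0.02,0],"twist":[0,0,0]},{"delta_pos":[0,0.04,0],"twist":[0,0,0]},{"delta_pos":[0,0.05,0],"twist":[0,0,0]},{"delta_pos":[0,0.05,0],"twist":[0,0,0]},{"delta_pos":[0,0.05,0],"twist":[0,0,0]}]'

```text
clock: 19.9
ee_pos: [0.5465, 0.3227, 0.132]
eef_rot: [[0.109, 0.001, 0.994], [-0.994, -0.0, 0.109], [0.0, -1.0, 0.001]]
force: [0.2, -2.5, 0.1]
finger_gap: 0.0551
```

Call:
carry_out --motion '[{"delta_pos":[0,0,0],"twist":[0,0,0]},{"delta_pos":[0,0,0],"twist":[0,0,0]},{"delta_pos":[0,0,0],"twist":[0,0,0]},{"delta_pos":[0,0,0],"twist":[0,0,0]},{"delta_pos":[0,0,0],"twist":[0,0,0]}]' --jaw 0.9

```text
clock: 20.32
ee_pos: [0.5463, 0.3233, 0.1315]
eef_rot: [[0.108, 0.001, 0.994], [-0.994, 0.001, 0.108], [-0.001, -1.0, 0.001]]
force: [1.0, 0.0, -1.1]
finger_gap: 0.0768
```

Call:
carry_out --motion '[{"delta_pos":[0,-0.3,0],"twist":[0,0,0]},{"delta_pos":[0,-0.6,0],"twist":[0,0,0]},{"delta_pos":[0,-1,0],"twist":[0,0,0]},{"delta_pos":[0,-1,0],"twist":[0,0,0]}]'

```text
clock: 20.65
ee_pos: [0.5505, 0.3249, 0.2395]
eef_rot: [[0.109, 0.015, 0.994], [-0.994, 0.006, 0.108], [-0.004, -1.0, 0.015]]
force: [1.2, 0.1, 1.2]
finger_gap: 0.0765
```

Call:
carry_out --motion '[{"delta_pos":[0.86,0,-0.07],"twist":[0,-0.023,0]},{"delta_pos":[0.86,0,-0.07],"twist":[0,-0.023,0]},{"delta_pos":[0.86,0,-0.07],"twist":[0,-0.023,0]}]'

```text
clock: 20.9
ee_pos: [0.5486, 0.2315, 0.2316]
eef_rot: [[0.176, -0.0, 0.984], [-0.984, -0.003, 0.176], [0.003, -1.0, -0.001]]
force: [-0.8, 0.3, 0.4]
finger_gap: 0.077
```

Call:
carry_out --motion '[{"delta_pos":[0.86,0,-0.01],"twist":[0,0,0]},{"delta_pos":[0.86,0,-0.01],"twist":[0,0,0]},{"delta_pos":[0.86,0,-0.01],"twist":[0,0,0]}]'

```text
clock: 21.15
ee_pos: [0.5647, 0.1463, 0.2315]
eef_rot: [[0.175, 0.002, 0.985], [-0.985, -0.003, 0.175], [0.003, -1.0, 0.001]]
force: [-0.1, 0.2, -0.2]
finger_gap: 0.0765
```

Call:
carry_out --motion '[{"delta_pos":[0.86,0,-0.01],"twist":[0,0,0]},{"delta_pos":[0.86,0,-0.01],"twist":[0,0,0]},{"delta_pos":[0.86,0,-0.01],"twist":[0,0,0]},{"delta_pos":[0.86,0,-0.01],"twist":[0,0,0]},{"delta_pos":[0.86,0,-0.01],"twist":[0,0,0]}]'

```text
clock: 21.57
ee_pos: [0.5774, 0.0674, 0.2312]
eef_rot: [[0.178, -0.0, 0.984], [-0.984, 0.001, 0.178], [-0.001, -1.0, -0.0]]
force: [0.4, 0.1, -0.0]
finger_gap: 0.0767
```

```bash
python3 - <<'E'
from h import *
f=shot("a2")
a=crop(f,150,80,350,300,2.7)
o=np.zeros((594,800,3),np.uint8);o[:,:540]=a
c=crop(f,330,60,512,290,1.42); o[:c.shape[0],540:540+c.shape[1]]=c[:,:260]
cv2.imwrite("pics/a2.png",o)
plan(.5534,.0643,.04,10.4-180)
E
```

```text
a2 21.5667 ee [0.5774 0.0674 0.2312] gap 0.07669149041886661 F [ 0.3511  0.1475 -0.043 ]
t 21.6167 ee [0.5771 0.0681 0.2312] yaw -169.63 shift [-0.0031  1.9119 -0.2397] twist_y -0.0002 gap 0.0769 F [0.085  0.5998 0.2586]
```

View pics/a2.png

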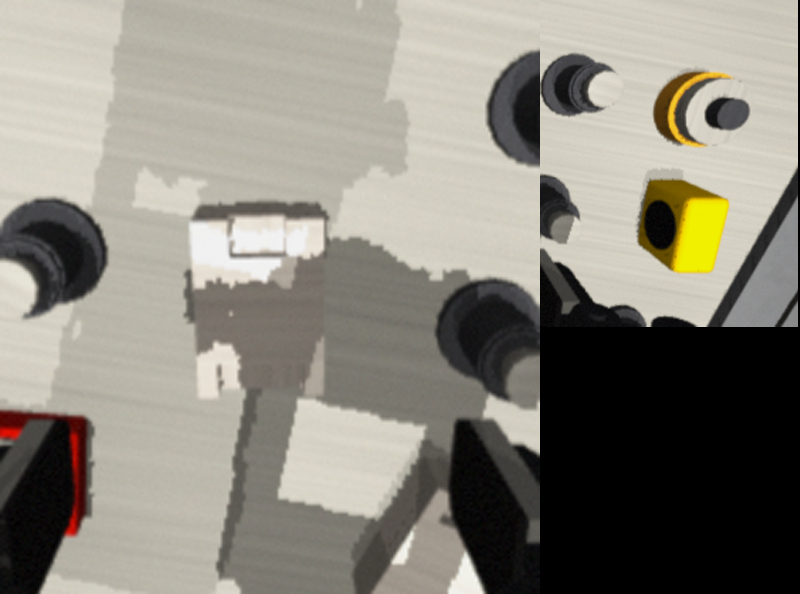

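```bash
python3 - <<'E'
from h import *
f=load("a2");t=lambda a:np.array(a)/2.7+[150,80]
P=t([(324,392),(197,397),(190,219),(327,217)]);print(fit(f,P),fit(f,P,.048))
r=fit(f,P,.048)[0];plan(r[0],r[1],.042,r[2]-180)
E
```

```text
(array([ 0.555 ,  0.0639, 11.2759,  0.0503]), np.float64(0.3982054425522572)) (array([ 0.5543,  0.0638, 11.2764]), np.float64(0.45553972153214234))
t 21.6167 ee [0.5771 0.0681 0.2312] yaw -169.63 shift [ 0.0035  1.8919 -0.2313] twist_y -0.0051 gap 0.0769 F [0.085  0.5998 0.2586]
```

Call:
carry_out --motion '[{"delta_pos":[0,0.95,-0.23],"twist":[0,-0.003,0]},{"delta_pos":[0,0.95,-0.23],"twist":[0,-0.003,0]},{"delta_pos":[0,0.95,-0.23],"twist":[0,-0.003,0]},{"delta_pos":[0,0.95,-0.23],"twist":[0,-0.003,0]}]'

```text
clock: 21.95
ee_pos: [0.5503, 0.0651, 0.1325]
eef_rot: [[0.191, -0.011, 0.982], [-0.982, 0.001, 0.191], [-0.003, -1.0, -0.01]]
force: [0.1, 0.4, -0.9]
finger_gap: 0.077
```

Call:
carry_out --motion '[{"delta_pos":[0,0.5,0],"twist":[0,0,0]},{"delta_pos":[0,0.5,0],"twist":[0,0,0]},{"delta_pos":[0,0.94,0],"twist":[0,0,0]},{"delta_pos":[0,0.94,0],"twist":[0,0,0]},{"delta_pos":[0,0.94,0],"twist":[0,0,0]},{"delta_pos":[0,0.94,0],"twist":[0,0,0]}]'

```text
clock: 22.45
ee_pos: [0.5558, 0.0634, 0.0441]
eef_rot: [[0.19, 0.002, 0.982], [-0.982, -0.0, 0.19], [0.001, -1.0, 0.002]]
force: [-0.6, -0.3, 1.0]
finger_gap: 0.0771
```

Call:
carry_out --motion '[{"delta_pos":[0,0,0],"twist":[0,0,0]},{"delta_pos":[0,0,0],"twist":[0,0,0]},{"delta_pos":[0,0,0],"twist":[0,0,0]},{"delta_pos":[0,0,0],"twist":[0,0,0]},{"delta_pos":[0,0,0],"twist":[0,0,0]},{"delta_pos":[0,0,0],"twist":[0,0,0]},{"delta_pos":[0,0,0],"twist":[0,0,0]}]' --jaw 0

```text
clock: 23.03
ee_pos: [0.5567, 0.0632, 0.0458]
eef_rot: [[0.189, 0.006, 0.982], [-0.982, 0.0, 0.189], [0.001, -1.0, 0.006]]
force: [0.6, 1.4, 6.4]
finger_gap: 0.0551
```

Call:
carry_out --motion '[{"delta_pos":[0,-0.3,0],"twist":[0,0,0]},{"delta_pos":[0,-0.6,0],"twist":[0,0,0]},{"delta_pos":[0,-1,0],"twist":[0,0,0]},{"delta_pos":[0,-1,0],"twist":[0,0,0]}]'

```text
clock: 23.37
ee_pos: [0.5592, 0.0627, 0.1504]
eef_rot: [[0.189, 0.016, 0.982], [-0.982, -0.001, 0.189], [0.004, -1.0, 0.015]]
force: [2.4, -0.1, -3.9]
finger_gap: 0.055
```

Call:
carry_out --motion '[{"delta_pos":[0,-1,0],"twist":[0,0.025,0]},{"delta_pos":[0,-1,0],"twist":[0,0.025,0]},{"delta_pos":[0,-1,0],"twist":[0,0.025,0]},{"delta_pos":[0,-1,0],"twist":[0,0.025,0]},{"delta_pos":[0,-1,0],"twist":[0,0.025,0]},{"delta_pos":[0,-1,0],"twist":[0,0.025,0]}]'

```text
clock: 23.87
ee_pos: [0.5529, 0.063, 0.2409]
eef_rot: [[0.111, -0.004, 0.994], [-0.994, 0.0, 0.111], [-0.001, -1.0, -0.004]]
force: [-0.5, -0.6, -4.9]
finger_gap: 0.0551
```

```bash
python3 - <<'E'
from h import *
f=shot("h2")
plan(.546,.3215,.25,6.2-180)
cv2.imwrite("pics/h2.png",crop(f,146,170,346,370,3))
E
```

```text
h2 23.8667 ee [0.5529 0.063  0.2409] gap 0.05510987091042086 F [-0.5082 -0.6265 -4.9498]
t 23.9167 ee [0.5528 0.063  0.2403] yaw -173.61 shift [-2.5764 -0.0956  0.2196] twist_y 0.0011 gap 0.0549 F [-1.2862 -0.1263 -4.5966]
```

View pics/h2.png

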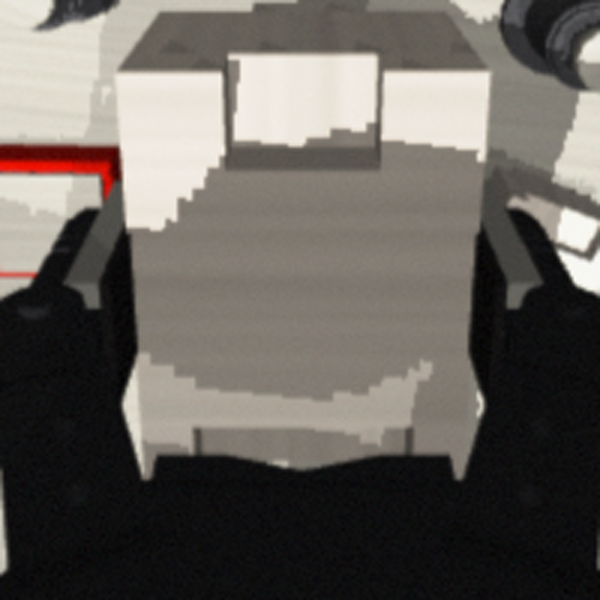

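```bash
python3 - <<'E'
from h import *
f=load("h2");c=held(f,np.array([(118,72),(490,72),(228,169),(380,168)])/3+[146,170],.02,False)
a=np.radians(6.2-180);d=np.array([[np.cos(a),-np.sin(a)],[np.sin(a),np.cos(a)]])@c[:2]
t=np.array([.5460,.3216])-d; print("target",t,"seat z",.160-c[2]);plan(t[0],t[1],.25,6.2-180)
E
```

```text
centre-TCP (block axes) [ 0.0029  0.0006 -0.0189] yaw -173.4242608978461 tool yaw -173.60958665346368 rms 0.15702004748876852
target [0.5489 0.3225] seat z 0.17885992527764477
t 23.9167 ee [0.5528 0.063  0.2403] yaw -173.61 shift [-2.5835 -0.0957  0.2493] twist_y 0.0011 gap 0.0549 F [-1.2862 -0.1263 -4.5966]
```

Call:
carry_out --motion '[{"delta_pos":[-0.86,0,0.083],"twist":[0,0,0]},{"delta_pos":[-0.86,0,0.083],"twist":[0,0,0]},{"delta_pos":[-0.86,0,0.083],"twist":[0,0,0]}]'

```text
clock: 24.17
ee_pos: [0.5514, 0.155, 0.2399]
eef_rot: [[0.114, -0.005, 0.993], [-0.993, 0.005, 0.114], [-0.005, -1.0, -0.005]]
force: [0.0, -0.8, -5.0]
finger_gap: 0.0548
```

Call:
carry_out --motion '[{"delta_pos":[-0.86,0,0.083],"twist":[0,0,0]},{"delta_pos":[-0.86,0,0.083],"twist":[0,0,0]},{"delta_pos":[-0.86,0,0.083],"twist":[0,0,0]}]'

```text
clock: 24.42
ee_pos: [0.5504, 0.242, 0.24]
eef_rot: [[0.116, -0.004, 0.993], [-0.993, 0.004, 0.116], [-0.005, -1.0, -0.003]]
force: [0.9, -0.1, -3.8]
finger_gap: 0.0551
```

Call:
carry_out --motion '[{"delta_pos":[-0.86,0,0.083],"twist":[0,0,0]},{"delta_pos":[-0.86,0.1,0.083],"twist":[0,0,0]},{"delta_pos":[-0.86,0.25,0.083],"twist":[0,0,0]},{"delta_pos":[-0.86,0.4,0.083],"twist":[0,0,0]},{"delta_pos":[-0.86,0.4,0.083],"twist":[0,0,0]},{"delta_pos":[-0.86,0.4,0.083],"twist":[0,0,0]},{"delta_pos":[-0.86,0.4,0.083],"twist":[0,0,0]}]'

```text
clock: 25.0
ee_pos: [0.5508, 0.3215, 0.2016]
eef_rot: [[0.111, -0.001, 0.994], [-0.994, -0.001, 0.111], [0.0, -1.0, -0.001]]
force: [0.3, -0.0, -3.8]
finger_gap: 0.0551
```

```bash
python3 - <<'E'
from h import *
plan(.5489,.3225,.1785,6.2-180)
E
```

```text
t 25.0 ee [0.5508 0.3215 0.2016] yaw -173.63 shift [-0.0122  0.2313 -0.0173] twist_y 0.0009 gap 0.0551 F [ 0.2834 -0.0288 -3.7509]
```

Call:
carry_out --motion '[{"delta_pos":[-0.012,0.08,-0.017],"twist":[0,0.001,0]},{"delta_pos":[-0.012,0.12,-0.017],"twist":[0,0.001,0]},{"delta_pos":[-0.012,0.14,-0.017],"twist":[0,0.001,0]},{"delta_pos":[-0.012,0.16,-0.017],"twist":[0,0.001,0]},{"delta_pos":[-0.012,0.18,-0.017],"twist":[0,0.001,0]},{"delta_pos":[-0.012,0.18,-0.017],"twist":[0,0.001,0]},{"delta_pos":[-0.012,0.18,-0.017],"twist":[0,0.001,0]}]'

```text
clock: 25.58
ee_pos: [0.5491, 0.323, 0.1843]
eef_rot: [[0.108, 0.0, 0.994], [-0.994, 0.0, 0.108], [-0.0, -1.0, 0.0]]
force: [0.4, -0.1, -5.0]
finger_gap: 0.055
```

Call:
carry_out --motion '[{"delta_pos":[0,0.02,0],"twist":[0,0,0]},{"delta_pos":[0,0.04,0],"twist":[0,0,0]},{"delta_pos":[0,0.055,0],"twist":[0,0,0]},{"delta_pos":[0,0.055,0],"twist":[0,0,0]},{"delta_pos":[0,0.055,0],"twist":[0,0,0]}]'

```text
clock: 26.0
ee_pos: [0.5489, 0.3231, 0.1786]
eef_rot: [[0.108, -0.0, 0.994], [-0.994, -0.0, 0.108], [0.0, -1.0, -0.0]]
force: [0.5, -0.0, -4.3]
finger_gap: 0.0548
```

Call:
carry_out --motion '[{"delta_pos":[0,0.01,0],"twist":[0,0,0]},{"delta_pos":[0,0.015,0],"twist":[0,0,0]},{"delta_pos":[0,0.015,0],"twist":[0,0,0]}]'

```text
clock: 26.25
ee_pos: [0.5492, 0.3232, 0.178]
eef_rot: [[0.108, 0.001, 0.994], [-0.994, 0.0, 0.108], [-0.0, -1.0, 0.001]]
force: [-1.2, -0.9, -0.6]
finger_gap: 0.0547
```

Call:
carry_out --motion '[{"delta_pos":[0,0,0],"twist":[0,0,0]},{"delta_pos":[0,0,0],"twist":[0,0,0]},{"delta_pos":[0,0,0],"twist":[0,0,0]},{"delta_pos":[0,0,0],"twist":[0,0,0]},{"delta_pos":[0,0,0],"twist":[0,0,0]}]' --jaw 0.9

```text
clock: 26.67
ee_pos: [0.5493, 0.3232, 0.1776]
eef_rot: [[0.108, 0.001, 0.994], [-0.994, 0.0, 0.108], [-0.0, -1.0, 0.001]]
force: [0.5, -0.6, 0.3]
finger_gap: 0.0767
```

Call:
carry_out --motion '[{"delta_pos":[0,-0.3,0],"twist":[0,0,0]},{"delta_pos":[0,-0.5,0],"twist":[0,0,0]},{"delta_pos":[0,-0.7,0],"twist":[0,0,0]},{"delta_pos":[0,-0.7,0],"twist":[0,0,0]},{"delta_pos":[0,-0.7,0],"twist":[0,0,0]}]'

```text
clock: 27.08
ee_pos: [0.5497, 0.3234, 0.2487]
eef_rot: [[0.108, 0.003, 0.994], [-0.994, 0.001, 0.108], [-0.001, -1.0, 0.003]]
force: [-0.6, -0.2, 0.2]
finger_gap: 0.0768
```

```bash
python3 - <<'E'
from h import *
f=shot("s2");plan(.433,-.050,.236,-15.7-180)
E
```

```text
s2 27.0833 ee [0.5497 0.3234 0.2487] gap 0.07681931636077562 F [-0.5724 -0.2153  0.2383]
t 27.1333 ee [0.5488 0.323  0.2472] yaw -173.78 shift [ 3.5826  0.1121 -1.5554] twist_y 0.1218 gap 0.0767 F [-0.6797 -0.8474 -0.8426]
```

Call:
carry_out --motion '[{"delta_pos":[0.895,0,-0.39],"twist":[0,0,0]},{"delta_pos":[0.895,0,-0.39],"twist":[0,0,0]},{"delta_pos":[0.895,0,-0.39],"twist":[0,0,0]}]'

```text
clock: 27.38
ee_pos: [0.5164, 0.2262, 0.245]
eef_rot: [[0.107, -0.007, 0.994], [-0.994, -0.004, 0.107], [0.003, -1.0, -0.008]]
force: [-0.3, -0.5, 0.8]
finger_gap: 0.0771
```

Call:
carry_out --motion '[{"delta_pos":[0.895,0,-0.39],"twist":[0,0,0]},{"delta_pos":[0.895,0,-0.39],"twist":[0,0,0]},{"delta_pos":[0.895,0,-0.39],"twist":[0,0,0]}]'

```text
clock: 27.63
ee_pos: [0.4877, 0.1332, 0.2457]
eef_rot: [[0.106, -0.006, 0.994], [-0.994, -0.002, 0.106], [0.001, -1.0, -0.006]]
force: [-0.7, 0.0, -0.1]
finger_gap: 0.0768
```

Call:
carry_out --motion '[{"delta_pos":[0.895,0,-0.39],"twist":[0,0,0]},{"delta_pos":[0.895,0,-0.39],"twist":[0,0,0]},{"delta_pos":[0.895,0,-0.39],"twist":[0,0,0]}]'

```text
clock: 27.88
ee_pos: [0.4593, 0.0403, 0.246]
eef_rot: [[0.106, -0.005, 0.994], [-0.994, -0.001, 0.106], [0.0, -1.0, -0.005]]
force: [-1.0, 0.4, -0.1]
finger_gap: 0.0769
```

Call:
carry_out --motion '[{"delta_pos":[0.895,0.11,-0.39],"twist":[0,0.122,0]},{"delta_pos":[0.895,0.11,-0.39],"twist":[0,0.122,0]},{"delta_pos":[0.895,0.11,-0.39],"twist":[0,0.122,0]},{"delta_pos":[0.895,0.11,-0.39],"twist":[0,0.122,0]},{"delta_pos":[0.895,0.11,-0.39],"twist":[0,0.122,0]},{"delta_pos":[0.895,0.11,-0.39],"twist":[0,0.122,0]}]'

```text
clock: 28.38
ee_pos: [0.4326, -0.049, 0.2358]
eef_rot: [[-0.27, -0.001, 0.963], [-0.963, 0.001, -0.27], [-0.001, -1.0, -0.001]]
force: [0.1, -0.8, 0.4]
finger_gap: 0.0769
```

```bash
python3 - <<'E'
from h import *
f=shot("a3")
o=np.zeros((594,800,3),np.uint8);o[:,:540]=crop(f,150,80,350,300,2.7)
c=crop(load("s2"),186,120,316,330,2); o[:c.shape[0],540:800]=c
cv2.imwrite("pics/a3.png",o)
plan(.433,-.050,.236,-15.7-180)
E
```

```text
a3 28.3833 ee [ 0.4326 -0.049   0.2358] gap 0.07685978286937477 F [ 0.1496 -0.8363  0.3564]
t 28.4333 ee [ 0.4328 -0.0488  0.236 ] yaw 164.4 shift [ 0.0112 -0.      0.0055] twist_y 2.0006 gap 0.0765 F [-0.2332 -0.4154 -0.4214]
```

View pics/a3.png

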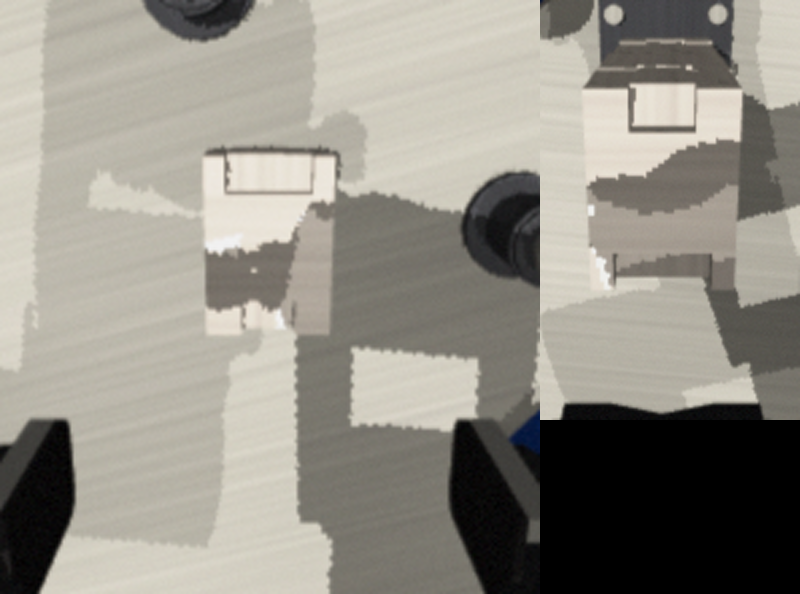

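```bash
python3 - <<'E'
from h import *
f=load("a3");t=lambda a:np.array(a)/2.7+[150,80]
P=t([(330,333),(206,333),(205,154),(337,154)]);print(fit(f,P),fit(f,P,.040))
r=fit(f,P,.04)[0];plan(r[0],r[1],.042)
t=lambda a:np.array(a)/2+[186,120];P=t([(196,289),(50,289),(43,88),(202,90)]);print(fit(load("s2"),P),fit(load("s2"),P,.18))
E
```

```text
(array([  0.4331,  -0.0533, -16.0294,   0.0413]), np.float64(0.2057762589477861)) (array([  0.4329,  -0.0532, -16.0297]), np.float64(0.23753493603700995))
t 28.4333 ee [ 0.4328 -0.0488  0.236 ] yaw 164.4 shift [0.0434 1.9399 0.0143] twist_y None gap 0.0765 F [-0.2332 -0.4154 -0.4214]
(array([0.5463, 0.3222, 6.3222, 0.1802]), np.float64(0.5311436452506307)) (array([0.5462, 0.3222, 6.3222]), np.float64(0.5338361232118357))
```

Call:
carry_out --motion '[{"delta_pos":[0.043,0.98,0.014],"twist":[0,0.002,0]},{"delta_pos":[0.043,0.98,0.014],"twist":[0,0.002,0]},{"delta_pos":[0.043,0.98,0.014],"twist":[0,0.002,0]},{"delta_pos":[0.043,0.98,0.014],"twist":[0,0.002,0]}]'

```text
clock: 28.77
ee_pos: [0.431, -0.0522, 0.1353]
eef_rot: [[-0.274, -0.007, 0.962], [-0.962, 0.003, -0.274], [-0.001, -1.0, -0.008]]
force: [0.5, -0.5, -0.2]
finger_gap: 0.0769
```

Call:
carry_out --motion '[{"delta_pos":[0,0.5,0],"twist":[0,0,0]},{"delta_pos":[0,0.5,0],"twist":[0,0,0]},{"delta_pos":[0,0.98,0],"twist":[0,0,0]},{"delta_pos":[0,0.98,0],"twist":[0,0,0]},{"delta_pos":[0,0.98,0],"twist":[0,0,0]},{"delta_pos":[0,0.98,0],"twist":[0,0,0]}]'

```text
clock: 29.27
ee_pos: [0.4334, -0.054, 0.0418]
eef_rot: [[-0.276, 0.001, 0.961], [-0.961, -0.0, -0.276], [0.0, -1.0, 0.001]]
force: [0.5, 0.4, 0.8]
finger_gap: 0.0769
```

Call:
carry_out --motion '[{"delta_pos":[0,0,0],"twist":[0,0,0]},{"delta_pos":[0,0,0],"twist":[0,0,0]},{"delta_pos":[0,0,0],"twist":[0,0,0]},{"delta_pos":[0,0,0],"twist":[0,0,0]},{"delta_pos":[0,0,0],"twist":[0,0,0]},{"delta_pos":[0,0,0],"twist":[0,0,0]},{"delta_pos":[0,0,0],"twist":[0,0,0]}]' --jaw 0

```text
clock: 29.85
ee_pos: [0.4343, -0.0545, 0.0434]
eef_rot: [[-0.277, 0.006, 0.961], [-0.961, -0.002, -0.277], [0.0, -1.0, 0.006]]
force: [0.3, 2.8, 8.2]
finger_gap: 0.0545
```

Call:
carry_out --motion '[{"delta_pos":[0,-0.3,0],"twist":[0,0,0]},{"delta_pos":[0,-0.6,0],"twist":[0,0,0]},{"delta_pos":[0,-1,0],"twist":[0,0,0]},{"delta_pos":[0,-1,0],"twist":[0,0,0]}]'

```text
clock: 30.18
ee_pos: [0.4361, -0.0553, 0.1473]
eef_rot: [[-0.277, 0.014, 0.961], [-0.961, -0.006, -0.277], [0.001, -1.0, 0.015]]
force: [1.8, -0.8, -4.5]
finger_gap: 0.0549
```

Call:
carry_out --motion '[{"delta_pos":[0,-1,0],"twist":[0,-0.1,0]},{"delta_pos":[0,-1,0],"twist":[0,-0.28,0]},{"delta_pos":[0,-1,0],"twist":[0,-0.28,0]},{"delta_pos":[0,-1,0],"twist":[0,-0.28,0]},{"delta_pos":[0,-1,0],"twist":[0,-0.28,0]},{"delta_pos":[0,-1,0],"twist":[0,-0.28,0]},{"delta_pos":[0,-1,0],"twist":[0,-0.28,0]},{"delta_pos":[0,-1,0],"twist":[0,-0.28,0]}]'

```text
clock: 30.85
ee_pos: [0.4318, -0.0538, 0.2409]
eef_rot: [[0.565, 0.001, 0.825], [-0.825, -0.0, 0.565], [0.001, -1.0, 0.0]]
force: [-0.0, 0.4, -4.5]
finger_gap: 0.0547
```

Call:
carry_out --motion '[{"delta_pos":[0,0,0],"twist":[0,-0.28,0]},{"delta_pos":[0,0,0],"twist":[0,-0.28,0]},{"delta_pos":[0,0,0],"twist":[0,-0.28,0]},{"delta_pos":[0,0,0],"twist":[0,-0.28,0]},{"delta_pos":[0,0,0],"twist":[0,-0.28,0]},{"delta_pos":[0,0,0],"twist":[0,-0.28,0]},{"delta_pos":[0,0,0],"twist":[0,-0.28,0]},{"delta_pos":[0,0,0],"twist":[0,-0.28,0]}]'

```text
clock: 31.52
ee_pos: [0.4322, -0.0539, 0.2406]
eef_rot: [[0.996, 0.0, 0.093], [-0.093, -0.0, 0.996], [0.0, -1.0, -0.0]]
force: [-0.2, 0.2, -3.4]
finger_gap: 0.0546
```

Call:
carry_out --motion '[{"delta_pos":[0,0,0],"twist":[0,-0.28,0]},{"delta_pos":[0,0,0],"twist":[0,-0.28,0]},{"delta_pos":[0,0,0],"twist":[0,-0.28,0]},{"delta_pos":[0,0,0],"twist":[0,-0.28,0]},{"delta_pos":[0,0,0],"twist":[0,-0.28,0]},{"delta_pos":[0,0,0],"twist":[0,-0.28,0]},{"delta_pos":[0,0,0],"twist":[0,-0.28,0]},{"delta_pos":[0,0,0],"twist":[0,-0.28,0]}]'

```text
clock: 32.18
ee_pos: [0.4324, -0.054, 0.2405]
eef_rot: [[0.708, 0.0, -0.706], [0.706, -0.0, 0.708], [0.0, -1.0, -0.0]]
force: [-0.4, 0.5, -4.0]
finger_gap: 0.0549
```

Call:
carry_out --motion '[{"delta_pos":[0,0,0],"twist":[0,-0.28,0]},{"delta_pos":[0,0,0],"twist":[0,-0.28,0]},{"delta_pos":[0,0,0],"twist":[0,-0.28,0]},{"delta_pos":[0,0,0],"twist":[0,-0.28,0]},{"delta_pos":[0,0,0],"twist":[0,-0.28,0]},{"delta_pos":[0,0,0],"twist":[0,-0.28,0]},{"delta_pos":[0,0,0],"twist":[0,-0.28,0]},{"delta_pos":[0,0,0],"twist":[0,-0.28,0]}]'

```text
clock: 32.85
ee_pos: [0.4325, -0.0541, 0.2404]
eef_rot: [[-0.092, -0.0, -0.996], [0.996, -0.0, -0.092], [-0.0, -1.0, 0.0]]
force: [0.6, 0.0, -4.4]
finger_gap: 0.0546
```

```bash
python3 - <<'E'
from h import *
f=shot("h3");plan(.5462,.3222,.26,6.3)
cv2.imwrite("pics/h3.png",crop(f,146,170,346,370,3))
E
```

```text
h3 32.85 ee [ 0.4325 -0.0541  0.2404] gap 0.05459494729119568 F [ 0.6227  0.0149 -4.4079]
t 32.9 ee [ 0.4326 -0.0541  0.2404] yaw 5.1 shift [ 3.6472 -0.196  -1.4661] twist_y -0.0067 gap 0.0545 F [ 0.3843 -0.0754 -4.2565]
```

View pics/h3.png

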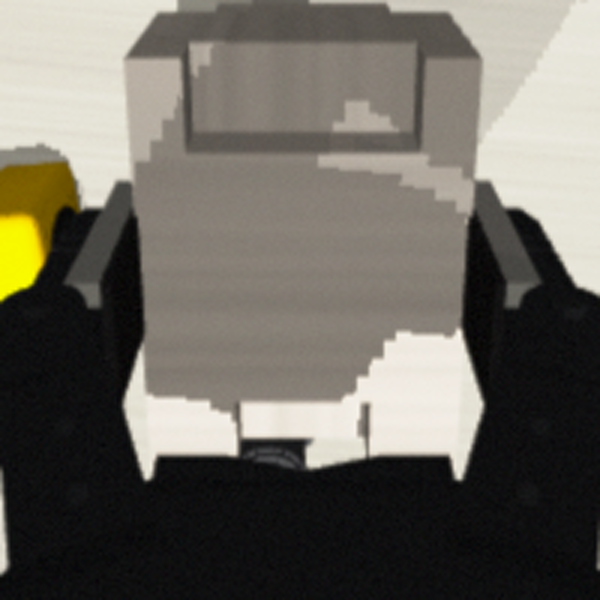

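```bash
python3 - <<'E'
from h import *
f=load("h3");c=held(f,np.array([(125,58),(481,58),(188,151),(421,151)])/3+[146,170],.016,True)
a=np.radians(6.3);d=np.array([[np.cos(a),-np.sin(a)],[np.sin(a),np.cos(a)]])@c[:2]
t=np.array([.5462,.3222])-d; print("target",t,"seat z",.196-c[2]);plan(t[0],t[1],.26,6.3)
E
```

```text
centre-TCP (block axes) [ 0.0022  0.0004 -0.0205] yaw 5.46390547945884 tool yaw 5.27494530551524 rms 0.20471093093501858
target [0.5441 0.3216] seat z 0.21648834285649696
t 32.9 ee [ 0.4326 -0.0541  0.2404] yaw 5.1 shift [ 3.643  -0.196  -1.4444] twist_y -0.0067 gap 0.0545 F [ 0.3843 -0.0754 -4.2565]
```

Call:
carry_out --motion '[{"delta_pos":[0.91,-0.25,-0.361],"twist":[0,0,0]},{"delta_pos":[0.91,-0.25,-0.361],"twist":[0,0,0]},{"delta_pos":[0.91,-0.25,-0.361],"twist":[0,0,0]}]'

```text
clock: 33.15
ee_pos: [0.4613, 0.0425, 0.2665]
eef_rot: [[-0.088, 0.003, -0.996], [0.996, 0.002, -0.088], [0.002, -1.0, -0.003]]
force: [0.1, -0.5, -4.4]
finger_gap: 0.0548
```

Call:
carry_out --motion '[{"delta_pos":[0.91,0,-0.361],"twist":[0,0,0]},{"delta_pos":[0.91,0,-0.361],"twist":[0,0,0]},{"delta_pos":[0.91,0,-0.361],"twist":[0,0,0]}]'

```text
clock: 33.4
ee_pos: [0.4885, 0.1383, 0.2658]
eef_rot: [[-0.091, 0.003, -0.996], [0.996, 0.003, -0.091], [0.003, -1.0, -0.003]]
force: [0.1, -0.9, -3.5]
finger_gap: 0.0548
```

Call:
carry_out --motion '[{"delta_pos":[0.91,0,-0.361],"twist":[0,0,0]},{"delta_pos":[0.91,0,-0.361],"twist":[0,0,0]},{"delta_pos":[0.91,0,-0.361],"twist":[0,0,0]}]'

```text
clock: 33.65
ee_pos: [0.5159, 0.2327, 0.2655]
eef_rot: [[-0.091, 0.003, -0.996], [0.996, 0.004, -0.091], [0.003, -1.0, -0.003]]
force: [-0.1, -0.3, -3.8]
finger_gap: 0.055
```

Call:
carry_out --motion '[{"delta_pos":[0.91,0,-0.361],"twist":[0,-0.006,0]},{"delta_pos":[0.91,0,-0.361],"twist":[0,-0.006,0]},{"delta_pos":[0.91,0.1,-0.361],"twist":[0,-0.006,0]},{"delta_pos":[0.91,0.2,-0.361],"twist":[0,-0.006,0]},{"delta_pos":[0.91,0.25,-0.361],"twist":[0,-0.006,0]},{"delta_pos":[0.91,0.25,-0.361],"twist":[0,-0.006,0]},{"delta_pos":[0.91,0.25,-0.361],"twist":[0,-0.006,0]}]'

```text
clock: 34.23
ee_pos: [0.541, 0.3205, 0.2395]
eef_rot: [[-0.111, -0.003, -0.994], [0.994, -0.001, -0.111], [-0.001, -1.0, 0.003]]
force: [-0.0, -1.0, -4.0]
finger_gap: 0.0545
```

```bash
python3 - <<'E'
from h import *
plan(.5441,.3216,.216,6.3)
E
```

```text
t 34.2333 ee [0.541  0.3205 0.2395] yaw 6.4 shift [ 0.0082  0.2353 -0.033 ] twist_y 0.0005 gap 0.0545 F [-0.0393 -1.0496 -3.9997]
```

Call:
carry_out --motion '[{"delta_pos":[0.008,0.05,-0.026],"twist":[0,0,0]},{"delta_pos":[0.008,0.08,-0.026],"twist":[0,0,0]},{"delta_pos":[0.008,0.1,-0.026],"twist":[0,0,0]},{"delta_pos":[0.008,0.1,-0.026],"twist":[0,0,0]},{"delta_pos":[0.008,0.1,-0.026],"twist":[0,0,0]}]'

```text
clock: 34.65
ee_pos: [0.5442, 0.3227, 0.2303]
eef_rot: [[-0.114, -0.0, -0.993], [0.993, -0.0, -0.114], [-0.0, -1.0, 0.0]]
force: [-0.1, 0.2, -4.0]
finger_gap: 0.0544
```

```bash
python3 - <<'E'
from h import *
plan(.5441,.3216,.216,6.3)
E
```

```text
t 34.65 ee [0.5442 0.3227 0.2303] yaw 6.54 shift [-0.0108  0.1428  0.0025] twist_y 0.0013 gap 0.0544 F [-0.0699  0.1803 -3.9768]
```

Call:
carry_out --motion '[{"delta_pos":[-0.009,0.03,0],"twist":[0,0.001,0]},{"delta_pos":[-0.009,0.05,0],"twist":[0,0.001,0]},{"delta_pos":[-0.009,0.07,0],"twist":[0,0.001,0]},{"delta_pos":[-0.009,0.09,0],"twist":[0,0.001,0]},{"delta_pos":[-0.009,0.1,0],"twist":[0,0.001,0]},{"delta_pos":[-0.009,0.1,0],"twist":[0,0.001,0]}]'

```text
clock: 35.15
ee_pos: [0.5441, 0.3221, 0.2199]
eef_rot: [[-0.111, -0.001, -0.994], [0.994, -0.0, -0.111], [-0.0, -1.0, 0.001]]
force: [-0.1, -0.2, -3.3]
finger_gap: 0.0546
```

Call:
carry_out --motion '[{"delta_pos":[0,0.015,0],"twist":[0,0,0]},{"delta_pos":[0,0.03,0],"twist":[0,0,0]},{"delta_pos":[0,0.045,0],"twist":[0,0,0]},{"delta_pos":[0,0.045,0],"twist":[0,0,0]},{"delta_pos":[0,0.045,0],"twist":[0,0,0]}]'

```text
clock: 35.57
ee_pos: [0.5444, 0.3221, 0.2158]
eef_rot: [[-0.111, -0.0, -0.994], [0.994, -0.0, -0.111], [-0.0, -1.0, 0.0]]
force: [-0.3, 0.9, -3.3]
finger_gap: 0.0548
```

Call:
carry_out --motion '[{"delta_pos":[0,0.01,0],"twist":[0,0,0]},{"delta_pos":[0,0.015,0],"twist":[0,0,0]},{"delta_pos":[0,0.015,0],"twist":[0,0,0]}]'

```text
clock: 35.82
ee_pos: [0.5445, 0.3222, 0.2155]
eef_rot: [[-0.111, 0.001, -0.994], [0.994, 0.0, -0.111], [0.0, -1.0, -0.001]]
force: [-1.2, -0.7, 5.0]
finger_gap: 0.0547
```

Call:
carry_out --motion '[{"delta_pos":[0,0,0],"twist":[0,0,0]},{"delta_pos":[0,0,0],"twist":[0,0,0]},{"delta_pos":[0,0,0],"twist":[0,0,0]},{"delta_pos":[0,0,0],"twist":[0,0,0]},{"delta_pos":[0,0,0],"twist":[0,0,0]}]' --jaw 0.9

```text
clock: 36.23
ee_pos: [0.5445, 0.3222, 0.2142]
eef_rot: [[-0.111, 0.0, -0.994], [0.994, 0.0, -0.111], [0.0, -1.0, -0.0]]
force: [0.6, 0.6, -0.0]
finger_gap: 0.0772
```

Call:
carry_out --motion '[{"delta_pos":[0,-0.3,0],"twist":[0,0,0]},{"delta_pos":[0,-0.5,0],"twist":[0,0,0]},{"delta_pos":[0,-0.8,0],"twist":[0,0,0]},{"delta_pos":[0,-0.8,0],"twist":[0,0,0]},{"delta_pos":[0,-0.8,0],"twist":[0,0,0]}]'

```text
clock: 36.65
ee_pos: [0.5455, 0.3226, 0.2966]
eef_rot: [[-0.111, 0.005, -0.994], [0.994, 0.002, -0.111], [0.001, -1.0, -0.005]]
force: [-0.2, -0.6, 0.0]
finger_gap: 0.0765
```

Call:
carry_out --motion '[{"delta_pos":[-1,0,0],"twist":[0,0.035,0]},{"delta_pos":[-1,0,0],"twist":[0,0.035,0]},{"delta_pos":[-1,0,0],"twist":[0,0.035,0]}]'

```text
clock: 36.9
ee_pos: [0.5549, 0.219, 0.2927]
eef_rot: [[-0.0, -0.003, -1.0], [1.0, -0.003, -0.0], [-0.003, -1.0, 0.003]]
force: [1.2, 0.5, -0.2]
finger_gap: 0.0772
```

Call:
carry_out --motion '[{"delta_pos":[-1,0,0.5],"twist":[0,0,0]},{"delta_pos":[-1,0,0.5],"twist":[0,0,0]},{"delta_pos":[-1,0,0.5],"twist":[0,0,0]}]'

```text
clock: 37.15
ee_pos: [0.5029, 0.1203, 0.2925]
eef_rot: [[-0.001, -0.005, -1.0], [1.0, -0.001, -0.001], [-0.001, -1.0, 0.005]]
force: [0.8, -0.7, -0.4]
finger_gap: 0.0768
```

Call:
carry_out --motion '[{"delta_pos":[-1,0,0.3],"twist":[0,0,0]},{"delta_pos":[-1,0,0.3],"twist":[0,0,0]},{"delta_pos":[-1,0,0.3],"twist":[0,0,0]},{"delta_pos":[-1,0,0.3],"twist":[0,0,0]}]'

```text
clock: 37.48
ee_pos: [0.4738, 0.0194, 0.2931]
eef_rot: [[0.003, -0.004, -1.0], [1.0, -0.001, 0.003], [-0.001, -1.0, 0.004]]
force: [0.0, -0.0, 0.3]
finger_gap: 0.0765
```

Call:
carry_out --motion '[{"delta_pos":[-1,0,0],"twist":[0,0,0]},{"delta_pos":[-1,0,0],"twist":[0,0,0]},{"delta_pos":[-1,0,0],"twist":[0,0,0]},{"delta_pos":[-1,0,0],"twist":[0,0,0]},{"delta_pos":[-1,0,0],"twist":[0,0,0]}]'

```text
clock: 37.9
ee_pos: [0.4758, -0.0773, 0.2934]
eef_rot: [[0.0, -0.002, -1.0], [1.0, 0.002, 0.0], [0.002, -1.0, 0.002]]
force: [-0.2, -0.7, -0.7]
finger_gap: 0.077
```

```bash
python3 - <<'E'
from h import *
for tag,n in(("jt","top"),("js","scene"),("jw","wrist")):
    f=shot(tag,n)
    for l,z in [("jack0_mid",.035),("shelf_mid",.015),("tape",.02),("cupbrush",.02)]:
        for d in env.look_for(f,l):
            if d["confidence"]>.2: print(l,np.round(d["uv"],0),round(d["confidence"],2),ray(f,d["uv"],z)[:2])
o=np.zeros((600,800,3),np.uint8)
a=crop(load("jw"),20,20,500,300,1.6);o[:448,:768]=a
t=load("jt");a=crop(t,150,100,420,240,1.0);o[448:588,:270]=a
s=load("js");a=crop(s,60,110,360,262,1);o[448:600,300:600]=a
cv2.imwrite("pics/j.png",o)
E
```

```text
jt 37.9 ee [ 0.4758 -0.0773  0.2934] gap 0.07698562190618397 F [-0.247  -0.7445 -0.6708]
jack0_mid [228. 184.] 0.6 [0.551  0.1647]
shelf_mid [367. 196.] 0.73 [ 0.5133 -0.324 ]
cupbrush [154. 213.] 0.51 [0.4517 0.4276]
cupbrush [321. 157.] 0.5 [ 0.6512 -0.1642]
js 38.15 ee [ 0.4758 -0.076   0.2941] gap 0.07682807496715287 F [-0.0393 -0.0446  0.4212]
jack0_mid [288. 218.] 0.85 [0.5601 0.1716]
shelf_mid [135. 173.] 0.97 [ 0.5366 -0.3236]
shelf_mid [356. 193.] 0.33 [0.3899 0.3296]
shelf_mid [346. 237.] 0.26 [0.5526 0.3322]
cupbrush [159. 218.] 0.87 [ 0.6669 -0.1647]
jw 38.4 ee [ 0.476  -0.0769  0.2944] gap 0.07719742077459897 F [ 0.3052 -0.2477 -0.4698]
jack0_mid [407. 209.] 0.9 [0.5447 0.1624]
jack0_mid [263. 274.] 0.36 [ 0.6567 -0.0494]
shelf_mid [ 82. 169.] 0.85 [ 0.4913 -0.3231]
tape [184. 220.] 0.94 [ 0.5698 -0.175 ]
cupbrush [197. 268.] 0.77 [ 0.6561 -0.1582]
```

View pics/j.png

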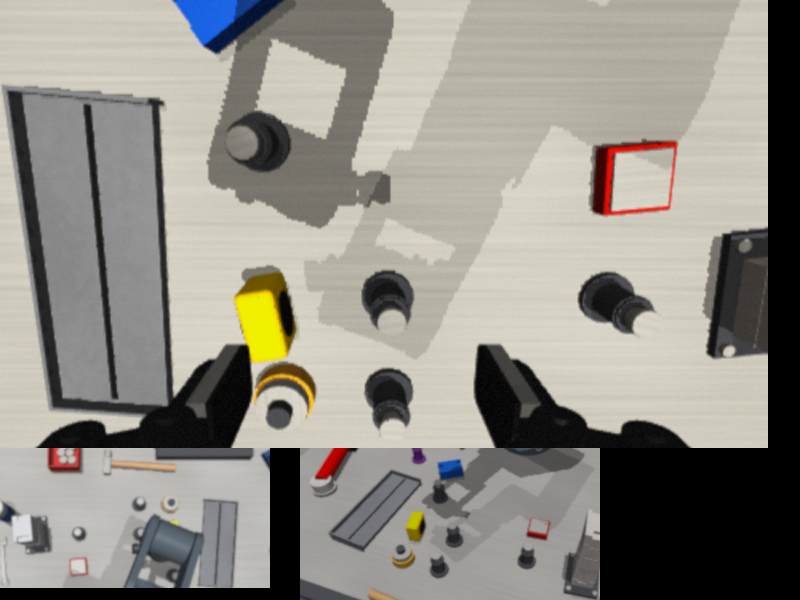

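```bash
python3 - <<'E'
from h import *
f=load("jw");t=lambda a:np.array(a)/1.6+20
for n,ft,cp in(("J1",(261,141),(243,141)),("J2",(388,297),(392,320)),("J3",(388,394),(392,428)),("J4",(605,298),(646,323))):
    print(n,ray(f,t(ft),.008)[:2],ray(f,t(cp),.070)[:2])
a,b=ray(f,t((89,105)),.015),ray(f,t((114,398)),.015);print("line",a,b,(a+b)/2,np.linalg.norm(b-a),np.degrees(np.arctan2(b[1]-a[1],b[0]-a[0])))
for p in [(20,95),(160,102),(170,405),(55,404)]: print(ray(f,t(p),.015))
plan(.5,0,.2,0);print(env.state()["joint_positions"])
E
```

```text
J1 [ 0.403  -0.1676] [ 0.4027 -0.1674]
J2 [ 0.5506 -0.0512] [ 0.5486 -0.0513]
J3 [ 0.6607 -0.0488] [ 0.6569 -0.0487]
J4 [0.5507 0.1643] [0.5504 0.1663]
line [ 0.3741 -0.3114  0.015 ] [ 0.6621 -0.3371  0.015 ] [ 0.5181 -0.3242  0.015 ] 0.28921950953325576 -5.083315677230466
[ 0.3664 -0.3687  0.015 ]
[ 0.3714 -0.2503  0.015 ]
[ 0.6704 -0.2793  0.015 ]
[ 0.6697 -0.4005  0.015 ]
t 38.65 ee [ 0.476  -0.0774  0.2944] yaw 0.1 shift [ 0.7732  0.9435 -0.2414] twist_y 0.0005 gap 0.0767 F [-0.4654  0.8882 -0.0313]
[ -22.5381   16.3499   99.292    -0.0012   64.3547 -112.6342]
```

Call:
carry_out --motion '[{"delta_pos":[-0.9,0.7,0.73],"twist":[0,0.028,0]},{"delta_pos":[-0.9,0.7,0.73],"twist":[0,0.028,0]},{"delta_pos":[-0.9,0.7,0.73],"twist":[0,0.028,0]},{"delta_pos":[-0.9,0.7,0.73],"twist":[0,0.028,0]},{"delta_pos":[-0.9,0.7,0.73],"twist":[0,0.028,0]},{"delta_pos":[-0.9,0.7,0.73],"twist":[0,0.028,0]}]'

```text
clock: 39.15
ee_pos: [0.4035, -0.1679, 0.2245]
eef_rot: [[0.088, 0.0, -0.996], [0.996, 0.0, 0.088], [0.0, -1.0, -0.0]]
force: [0.2, -0.7, 0.5]
finger_gap: 0.0768
```

```bash
python3 - <<'E'
from h import *
plan(.403,-.1675,.044,-5.1)
E
```

```text
t 39.15 ee [ 0.4035 -0.1679  0.2245] yaw -5.07 shift [0.0025 1.8046 0.0058] twist_y 0.0002 gap 0.0768 F [ 0.2106 -0.6812  0.5413]
```

Call:
carry_out --motion '[{"delta_pos":[0,0.9,0],"twist":[0,0,0]},{"delta_pos":[0,0.9,0],"twist":[0,0,0]},{"delta_pos":[0,0.9,0],"twist":[0,0,0]},{"delta_pos":[0,0.9,0],"twist":[0,0,0]}]'

```text
clock: 39.48
ee_pos: [0.403, -0.166, 0.1329]
eef_rot: [[0.085, -0.004, -0.996], [0.996, 0.003, 0.085], [0.003, -1.0, 0.004]]
force: [-0.2, -0.6, -0.4]
finger_gap: 0.0771
```

Call:
carry_out --motion '[{"delta_pos":[0,0.5,0],"twist":[0,0,0]},{"delta_pos":[0,0.5,0],"twist":[0,0,0]},{"delta_pos":[0,0.92,0],"twist":[0,0,0]},{"delta_pos":[0,0.92,0],"twist":[0,0,0]},{"delta_pos":[0,0.92,0],"twist":[0,0,0]},{"delta_pos":[0,0.92,0],"twist":[0,0,0]}]'

```text
clock: 39.98
ee_pos: [0.4043, -0.168, 0.0449]
eef_rot: [[0.086, 0.003, -0.996], [0.996, -0.002, 0.086], [-0.002, -1.0, -0.003]]
force: [0.5, 0.2, -0.2]
finger_gap: 0.0766
```

Call:
carry_out --motion '[{"delta_pos":[0,0,0],"twist":[0,0,0]},{"delta_pos":[0,0,0],"twist":[0,0,0]},{"delta_pos":[0,0,0],"twist":[0,0,0]},{"delta_pos":[0,0,0],"twist":[0,0,0]},{"delta_pos":[0,0,0],"twist":[0,0,0]},{"delta_pos":[0,0,0],"twist":[0,0,0]},{"delta_pos":[0,0,0],"twist":[0,0,0]},{"delta_pos":[0,0,0],"twist":[0,0,0]}]' --jaw 0

```text
clock: 40.65
ee_pos: [0.4043, -0.1684, 0.045]
eef_rot: [[0.086, 0.004, -0.996], [0.996, -0.003, 0.086], [-0.003, -1.0, -0.005]]
force: [-0.6, 0.6, 17.8]
finger_gap: 0.0327
```

Call:
carry_out --motion '[{"delta_pos":[0,-0.3,0],"twist":[0,0,0]},{"delta_pos":[0,-0.6,0],"twist":[0,0,0]},{"delta_pos":[0,-0.8,0],"twist":[0,0,0]},{"delta_pos":[0,-0.8,0],"twist":[0,0,0]}]'

```text
clock: 40.98
ee_pos: [0.4047, -0.1685, 0.1261]
eef_rot: [[0.086, 0.007, -0.996], [0.996, -0.005, 0.086], [-0.004, -1.0, -0.007]]
force: [-0.0, 0.0, -2.5]
finger_gap: 0.0327
```

Call:
carry_out --motion '[{"delta_pos":[-0.73,0,-0.18],"twist":[0,0,0]},{"delta_pos":[-0.73,0,-0.18],"twist":[0,0,0]},{"delta_pos":[-0.73,0,-0.18],"twist":[0,0,0]}]'

```text
clock: 41.23
ee_pos: [0.4187, -0.2496, 0.1231]
eef_rot: [[0.089, 0.009, -0.996], [0.996, -0.01, 0.089], [-0.009, -1.0, -0.01]]
force: [0.8, -2.0, -3.7]
finger_gap: 0.0327
```

Call:
carry_out --motion '[{"delta_pos":[-0.73,0,-0.18],"twist":[0,0,0]},{"delta_pos":[-0.73,0,-0.18],"twist":[0,0,0]},{"delta_pos":[-0.73,0,-0.18],"twist":[0,0,0]},{"delta_pos":[-0.73,0,-0.18],"twist":[0,0,0]},{"delta_pos":[-0.73,0,-0.18],"twist":[0,0,0]},{"delta_pos":[-0.73,0,-0.18],"twist":[0,0,0]}]'

```text
clock: 41.73
ee_pos: [0.4253, -0.3142, 0.1215]
eef_rot: [[0.086, -0.002, -0.996], [0.996, 0.003, 0.086], [0.003, -1.0, 0.003]]
force: [0.5, 0.4, -4.0]
finger_gap: 0.0325
```

```bash
python3 - <<'E'
from h import *
plan(.4254,-.316,.06,-5.1)
f=shot("hj");cv2.imwrite("pics/hj.png",crop(f,96,100,396,320,2.6))
E
```

```text
t 41.7333 ee [ 0.4253 -0.3142  0.1215] yaw -4.93 shift [-0.0191  0.6154 -0.0042] twist_y 0.0009 gap 0.0325 F [ 0.4795  0.3536 -3.959 ]
hj 41.7333 ee [ 0.4253 -0.3142  0.1215] gap 0.032456642621660564 F [ 0.4795  0.3536 -3.959 ]
```

Call:
carry_out --motion '[{"delta_pos":[-0.01,0.25,0],"twist":[0,0,0]},{"delta_pos":[-0.015,0.45,0],"twist":[0,0,0]},{"delta_pos":[-0.015,0.53,0],"twist":[0,0,0]},{"delta_pos":[-0.015,0.57,0],"twist":[0,0,0]},{"delta_pos":[-0.015,0.6,0],"twist":[0,0,0]},{"delta_pos":[-0.015,0.62,0],"twist":[0,0,0]},{"delta_pos":[-0.015,0.62,0],"twist":[0,0,0]},{"delta_pos":[-0.015,0.62,0],"twist":[0,0,0]}]'

```text
clock: 42.45
ee_pos: [0.4266, -0.3178, 0.061]
eef_rot: [[0.086, 0.001, -0.996], [0.996, -0.001, 0.086], [-0.001, -1.0, -0.001]]
force: [-0.0, 0.4, -3.8]
finger_gap: 0.0325
```

```bash
python3 - <<'E'
from h import *
plan(.4254,-.316,.06,-5.1)
E
```

```text
t 42.45 ee [ 0.4266 -0.3178  0.061 ] yaw -4.94 shift [0.0171 0.0097 0.0139] twist_y 0.0009 gap 0.0325 F [-0.0375  0.3975 -3.8297]
```

View pics/hj.png

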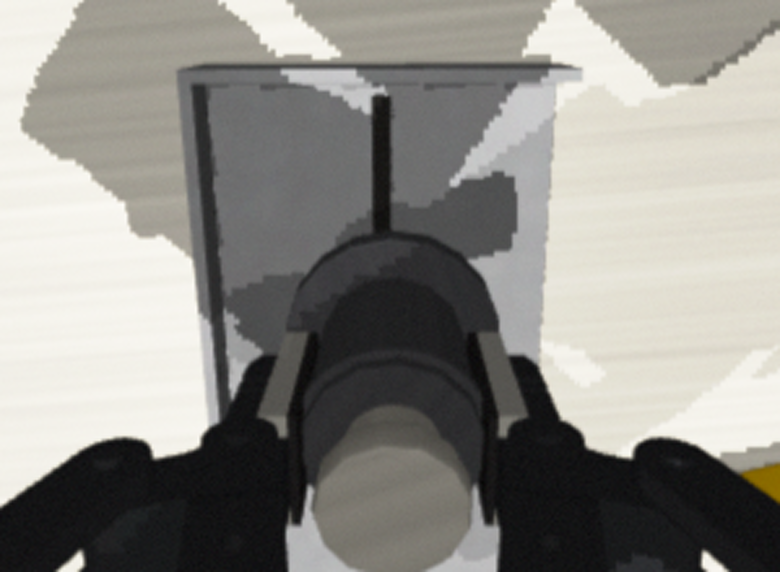

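```bash
python3 - <<'E'
from h import *
f=load("hj");t=lambda a:np.array(a)/2.6+[96,100]
for p in [(381,98),(382,228)]:
    w=ray(f,t(p),.015);print(w, "my line y", -.3242-(w[0]-.5181)*.0892)
# line extraction in jw: dark pixels near line per row, fit
f=load("jw");g=f["img"].min(2).astype(int);P=[]
for v in range(95,255,8):
    u0=20+(89+(v-20-65)*25/183*1.0)/1.6; 
    r=g[v,int(u0)-8:int(u0)+9];k=np.where(r<60)[0]
    if len(k): P.append(ray(f,(int(u0)-8+k.mean(),v),.015)[:2])
P=np.array(P);print(np.polyfit(P[:,0]-.5181,P[:,1],1),len(P))
plan(.4254,-.316,.06,-5.1)
E
```

```text
[ 0.374  -0.3129  0.015 ] my line y -0.31134542316119235
[ 0.4165 -0.3163  0.015 ] my line y -0.3151357009263182
[-0.0823 -0.3253] 20
t 42.45 ee [ 0.4266 -0.3178  0.061 ] yaw -4.94 shift [0.0171 0.0097 0.0139] twist_y 0.0009 gap 0.0325 F [-0.0375  0.3975 -3.8297]
```

Call:
carry_out --motion '[{"delta_pos":[0,0.01,0],"twist":[0,0,0]},{"delta_pos":[0,0.015,0],"twist":[0,0,0]},{"delta_pos":[0,0.015,0],"twist":[0,0,0]}]'

```text
clock: 42.7
ee_pos: [0.4266, -0.3179, 0.0601]
eef_rot: [[0.086, 0.001, -0.996], [0.996, -0.001, 0.086], [-0.001, -1.0, -0.001]]
force: [-2.2, 2.6, 4.3]
finger_gap: 0.0327
```

Call:
carry_out --motion '[{"delta_pos":[0,0,0],"twist":[0,0,0]},{"delta_pos":[0,0,0],"twist":[0,0,0]},{"delta_pos":[0,0,0],"twist":[0,0,0]},{"delta_pos":[0,0,0],"twist":[0,0,0]},{"delta_pos":[0,0,0],"twist":[0,0,0]}]' --jaw 0.7

```text
clock: 43.12
ee_pos: [0.4263, -0.3176, 0.0588]
eef_rot: [[0.086, 0.0, -0.996], [0.996, -0.0, 0.086], [-0.0, -1.0, -0.0]]
force: [-0.4, 0.1, -0.2]
finger_gap: 0.0596
```

Call:
carry_out --motion '[{"delta_pos":[0,-0.2,0],"twist":[0,0,0]},{"delta_pos":[0,-0.5,0],"twist":[0,0,0]},{"delta_pos":[0,-0.9,0],"twist":[0,0,0]},{"delta_pos":[0,-0.9,0],"twist":[0,0,0]}]'

```text
clock: 43.45
ee_pos: [0.4291, -0.3204, 0.1546]
eef_rot: [[0.086, 0.008, -0.996], [0.996, -0.009, 0.086], [-0.008, -1.0, -0.009]]
force: [-0.1, -0.9, -0.4]
finger_gap: 0.0598
```

```bash
python3 - <<'E'
from h import *
f=shot("p1")
for d in env.look_for(f,"jack0_mid"): print(np.round(d["uv"]),d["confidence"],ray(f,d["uv"],.05))
plan(.5496,-.0512,.2,-4.9)
E
```

```text
p1 43.45 ee [ 0.4291 -0.3204  0.1546] gap 0.05981392731488635 F [-0.0828 -0.8742 -0.394 ]
t 43.55 ee [ 0.4271 -0.3183  0.1504] yaw -4.94 shift [ 2.7656 -0.5011 -0.9924] twist_y -0.0002 gap 0.06 F [-0.1233 -0.03   -0.1684]
```

Call:
carry_out --motion '[{"delta_pos":[0.92,-0.25,-0.33],"twist":[0,0,0]},{"delta_pos":[0.92,-0.25,-0.33],"twist":[0,0,0]},{"delta_pos":[0.92,-0.25,-0.33],"twist":[0,0,0]}]' --jaw 0.9

```text
clock: 43.8
ee_pos: [0.4668, -0.225, 0.173]
eef_rot: [[0.086, -0.002, -0.996], [0.996, 0.004, 0.086], [0.003, -1.0, 0.003]]
force: [-0.9, 0.3, -0.7]
finger_gap: 0.077
```

Call:
carry_out --motion '[{"delta_pos":[0.92,-0.25,-0.33],"twist":[0,0,0]},{"delta_pos":[0.92,-0.25,-0.33],"twist":[0,0,0]},{"delta_pos":[0.92,-0.25,-0.33],"twist":[0,0,0]}]'

```text
clock: 44.05
ee_pos: [0.5083, -0.1359, 0.1981]
eef_rot: [[0.084, -0.002, -0.996], [0.996, 0.003, 0.084], [0.002, -1.0, 0.002]]
force: [0.1, -0.4, 0.8]
finger_gap: 0.0767
```

Call:
carry_out --motion '[{"delta_pos":[0.92,-0.2,-0.33],"twist":[0,0,0]},{"delta_pos":[0.92,-0.2,-0.33],"twist":[0,0,0]},{"delta_pos":[0.92,-0.2,-0.33],"twist":[0,0,0]},{"delta_pos":[0.92,-0.2,-0.33],"twist":[0,0,0]},{"delta_pos":[0.92,-0.2,-0.33],"twist":[0,0,0]}]'

```text
clock: 44.47
ee_pos: [0.548, -0.0501, 0.2173]
eef_rot: [[0.084, -0.003, -0.996], [0.996, 0.0, 0.084], [0.0, -1.0, 0.003]]
force: [-0.3, 0.5, -0.0]
finger_gap: 0.077
```

```bash
cat >> h.py <<'E'
def jack(f,x,y,z0=0.,r=.03,thr=70):
    """best IoU of the foot+body outline with dark pixels; returns x,y,score"""
    g=f["img"].max(2);th=np.linspace(0,2*np.pi,32)
    def hull(x,y,rs):
        P=[proj(f,[x+q*np.cos(t),y+q*np.sin(t),z0+z]) for q,z in rs for t in th];return cv2.convexHull(np.array(P,np.float32)).astype(np.int32)
    D=(g<thr);best=[0,0,-1]
    for st,rr in((.004,r),(.001,.005)):
        c=best[:2] if best[2]>0 else (x,y)
        for X in np.arange(c[0]-rr,c[0]+rr+1e-6,st):
            for Y in np.arange(c[1]-rr,c[1]+rr+1e-6,st):
                m=np.zeros(g.shape,np.uint8)
                cv2.fillPoly(m,[hull(X,Y,[(.026,0),(.026,.008)])],1);cv2.fillPoly(m,[hull(X,Y,[(.017,.008),(.017,.052)])],1)
                cv2.fillPoly(m,[hull(X,Y,[(.013,.06),(.013,.07)])],2)
                w=cv2.dilate((m>0).astype(np.uint8),np.ones((9,9)))>0
                a=(m==1);s=(D&a).sum()/((D&w&(m!=2))|a).sum()
                if s>best[2]: best=[X,Y,s]
    return np.round(best,4)
E
python3 - <<'E'
from h import *
f=load("jw")
for x,y in[(.403,-.1675),(.5506,-.0512),(.6607,-.0488),(.5507,.1643)]: print(jack(f,x,y))
f=shot("b2")
for x,y in[(.55,-.0512),(.66,-.0488)]: print(jack(f,x,y))
plan(.5496,-.0512,.044,-4.9)
E
```

```text
[ 0.405  -0.1695  0.8959]
[ 0.5536 -0.0512  0.7667]
[ 0.6627 -0.0478  0.7076]
[0.5537 0.1693 0.7548]
b2 44.4667 ee [ 0.548  -0.0501  0.2173] gap 0.07700197058897157 F [-0.3081  0.5242 -0.0394]
[ 0.552  -0.0512  0.8318]
[ 0.661  -0.0488  0.8328]
t 44.5167 ee [ 0.5477 -0.051   0.2173] yaw -4.89 shift [-0.001   1.7325 -0.0251] twist_y 0.0001 gap 0.077 F [-1.0903  0.0642 -0.3326]
```

Call:
carry_out --motion '[{"delta_pos":[0,0.86,-0.04],"twist":[0,0,0]},{"delta_pos":[0,0.86,-0.04],"twist":[0,0,0]},{"delta_pos":[0,0.86,-0.04],"twist":[0,0,0]},{"delta_pos":[0,0.86,-0.04],"twist":[0,0,0]}]'

```text
clock: 44.85
ee_pos: [0.5497, -0.0521, 0.1296]
eef_rot: [[0.088, -0.009, -0.996], [0.996, 0.003, 0.088], [0.002, -1.0, 0.009]]
force: [0.2, -0.2, 0.1]
finger_gap: 0.0766
```

Call:
carry_out --motion '[{"delta_pos":[0,0.5,0],"twist":[0,0,0]},{"delta_pos":[0,0.5,0],"twist":[0,0,0]},{"delta_pos":[0,0.87,0],"twist":[0,0,0]},{"delta_pos":[0,0.87,0],"twist":[0,0,0]},{"delta_pos":[0,0.87,0],"twist":[0,0,0]},{"delta_pos":[0,0.87,0],"twist":[0,0,0]}]'

```text
clock: 45.35
ee_pos: [0.5538, -0.052, 0.0483]
eef_rot: [[0.086, 0.003, -0.996], [0.996, -0.001, 0.086], [-0.001, -1.0, -0.003]]
force: [0.6, -0.4, 0.0]
finger_gap: 0.0768
```

Call:
carry_out --motion '[{"delta_pos":[0,0,0],"twist":[0,0,0]},{"delta_pos":[0,0,0],"twist":[0,0,0]},{"delta_pos":[0,0,0],"twist":[0,0,0]},{"delta_pos":[0,0,0],"twist":[0,0,0]},{"delta_pos":[0,0,0],"twist":[0,0,0]},{"delta_pos":[0,0,0],"twist":[0,0,0]},{"delta_pos":[0,0,0],"twist":[0,0,0]},{"delta_pos":[0,0,0],"twist":[0,0,0]}]' --jaw 0

```text
clock: 46.02
ee_pos: [0.5536, -0.0517, 0.048]
eef_rot: [[0.086, 0.003, -0.996], [0.996, -0.001, 0.086], [-0.001, -1.0, -0.003]]
force: [-1.1, -0.8, 10.2]
finger_gap: 0.0326
```

Call:
carry_out --motion '[{"delta_pos":[0,-0.3,0],"twist":[0,0,0]},{"delta_pos":[0,-0.6,0],"twist":[0,0,0]},{"delta_pos":[0,-1,0],"twist":[0,0,0]},{"delta_pos":[0,-1,0],"twist":[0,0,0]}]'

```text
clock: 46.35
ee_pos: [0.5565, -0.0523, 0.1524]
eef_rot: [[0.086, 0.012, -0.996], [0.996, -0.004, 0.086], [-0.003, -1.0, -0.013]]
force: [2.2, -0.7, -3.1]
finger_gap: 0.0323
```

Call:
carry_out --motion '[{"delta_pos":[-0.92,0,0.14],"twist":[0,0,0]},{"delta_pos":[-0.92,0,0.14],"twist":[0,0,0]},{"delta_pos":[-0.92,0,0.14],"twist":[0,0,0]}]'

```text
clock: 46.6
ee_pos: [0.5303, -0.1464, 0.1461]
eef_rot: [[0.088, 0.001, -0.996], [0.996, -0.003, 0.088], [-0.003, -1.0, -0.001]]
force: [1.1, -0.4, -3.1]
finger_gap: 0.0324
```

Call:
carry_out --motion '[{"delta_pos":[-0.92,0,0.14],"twist":[0,0,0]},{"delta_pos":[-0.92,0,0.14],"twist":[0,0,0]},{"delta_pos":[-0.92,0,0.14],"twist":[0,0,0]}]'

```text
clock: 46.85
ee_pos: [0.5084, -0.2381, 0.1457]
eef_rot: [[0.09, 0.001, -0.996], [0.996, -0.004, 0.09], [-0.004, -1.0, -0.002]]
force: [1.3, -1.0, -3.5]
finger_gap: 0.0327
```

Call:
carry_out --motion '[{"delta_pos":[-0.92,0,0.14],"twist":[0,0,0]},{"delta_pos":[-0.92,0,0.14],"twist":[0,0,0]},{"delta_pos":[-0.92,0,0.14],"twist":[0,0,0]},{"delta_pos":[-0.92,0,0.14],"twist":[0,0,0]},{"delta_pos":[-0.92,0,0.14],"twist":[0,0,0]},{"delta_pos":[-0.92,0,0.14],"twist":[0,0,0]}]'

```text
clock: 47.35
ee_pos: [0.4865, -0.3212, 0.1452]
eef_rot: [[0.086, -0.002, -0.996], [0.996, 0.002, 0.086], [0.002, -1.0, 0.002]]
force: [-0.5, 0.6, -3.4]
finger_gap: 0.0324
```

```bash
python3 - <<'E'
from h import *
f=shot("c2");print(jack(f,.425,-.3177,.015,.02))
plan(.488,-.3229,.0605,-4.9)
E
```

```text
c2 47.35 ee [ 0.4865 -0.3212  0.1452] gap 0.03238902228668298 F [-0.4599  0.5863 -3.3784]
[ 0.426  -0.3177  0.429 ]
t 47.4 ee [ 0.4867 -0.3209  0.1453] yaw -4.89 shift [-0.0203  0.8478 -0.0155] twist_y 0.0001 gap 0.0326 F [ 0.3117  0.5456 -3.1835]
```

Call:
carry_out --motion '[{"delta_pos":[-0.01,0.3,-0.02],"twist":[0,0,0]},{"delta_pos":[-0.01,0.6,-0.02],"twist":[0,0,0]},{"delta_pos":[-0.01,0.72,-0.02],"twist":[0,0,0]},{"delta_pos":[-0.01,0.77,-0.02],"twist":[0,0,0]},{"delta_pos":[-0.01,0.8,-0.02],"twist":[0,0,0]},{"delta_pos":[-0.01,0.815,-0.02],"twist":[0,0,0]},{"delta_pos":[-0.01,0.815,-0.02],"twist":[0,0,0]},{"delta_pos":[-0.01,0.815,-0.02],"twist":[0,0,0]}]'

```text
clock: 48.07
ee_pos: [0.4897, -0.3245, 0.0655]
eef_rot: [[0.086, 0.002, -0.996], [0.996, -0.002, 0.086], [-0.001, -1.0, -0.002]]
force: [0.7, 0.1, -2.8]
finger_gap: 0.0322
```

```bash
python3 - <<'E'
from h import *
plan(.4893,-.3229,.0625,-4.9)
E
```

```text
t 48.0667 ee [ 0.4897 -0.3245  0.0655] yaw -4.93 shift [0.0154 0.03   0.0051] twist_y -0.0002 gap 0.0322 F [ 0.7052  0.1104 -2.816 ]
```

Call:
carry_out --motion '[{"delta_pos":[0.015,0.0,0],"twist":[0,0,0]},{"delta_pos":[0.015,0.015,0],"twist":[0,0,0]},{"delta_pos":[0.015,0.03,0],"twist":[0,0,0]},{"delta_pos":[0.015,0.037,0],"twist":[0,0,0]},{"delta_pos":[0.015,0.037,0],"twist":[0,0,0]}]'

```text
clock: 48.48
ee_pos: [0.4894, -0.3227, 0.063]
eef_rot: [[0.086, 0.001, -0.996], [0.996, -0.001, 0.086], [-0.001, -1.0, -0.001]]
force: [-2.7, 2.2, 9.4]
finger_gap: 0.0323
```

Call:
carry_out --motion '[{"delta_pos":[0,0,0],"twist":[0,0,0]},{"delta_pos":[0,0,0],"twist":[0,0,0]},{"delta_pos":[0,0,0],"twist":[0,0,0]},{"delta_pos":[0,0,0],"twist":[0,0,0]},{"delta_pos":[0,0,0],"twist":[0,0,0]}]' --jaw 0.7

```text
clock: 48.9
ee_pos: [0.4891, -0.3226, 0.0605]
eef_rot: [[0.086, -0.0, -0.996], [0.996, 0.0, 0.086], [0.0, -1.0, 0.0]]
force: [-0.3, -0.5, -0.5]
finger_gap: 0.0598
```

Call:
carry_out --motion '[{"delta_pos":[0,-0.2,0],"twist":[0,0,0]},{"delta_pos":[0,-0.5,0],"twist":[0,0,0]},{"delta_pos":[0,-0.9,0],"twist":[0,0,0]},{"delta_pos":[0,-0.9,0],"twist":[0,0,0]}]'

```text
clock: 49.23
ee_pos: [0.4924, -0.3254, 0.1569]
eef_rot: [[0.086, 0.009, -0.996], [0.996, -0.009, 0.086], [-0.008, -1.0, -0.01]]
force: [0.6, -1.1, -0.4]
finger_gap: 0.0597
```

Call:
carry_out --motion '[{"delta_pos":[0.96,-0.25,-0.49],"twist":[0,0,0]},{"delta_pos":[0.96,-0.25,-0.49],"twist":[0,0,0]},{"delta_pos":[0.96,-0.25,-0.49],"twist":[0,0,0]}]' --jaw 0.9

```text
clock: 49.48
ee_pos: [0.5474, -0.2292, 0.1765]
eef_rot: [[0.087, 0.002, -0.996], [0.996, 0.0, 0.087], [0.0, -1.0, -0.002]]
force: [-0.2, 0.9, -0.4]
finger_gap: 0.0766
```

Call:
carry_out --motion '[{"delta_pos":[0.96,-0.25,-0.49],"twist":[0,0,0]},{"delta_pos":[0.96,-0.25,-0.49],"twist":[0,0,0]},{"delta_pos":[0.96,-0.25,-0.49],"twist":[0,0,0]}]'

```text
clock: 49.73
ee_pos: [0.605, -0.1367, 0.2014]
eef_rot: [[0.085, 0.002, -0.996], [0.996, 0.0, 0.085], [0.001, -1.0, -0.002]]
force: [0.4, -0.4, -0.1]
finger_gap: 0.077
```

Call:
carry_out --motion '[{"delta_pos":[0.96,0,-0.49],"twist":[0,0,0]},{"delta_pos":[0.96,0,-0.49],"twist":[0,0,0]},{"delta_pos":[0.96,0,-0.49],"twist":[0,0,0]},{"delta_pos":[0.96,0,-0.49],"twist":[0,0,0]},{"delta_pos":[0.96,0,-0.49],"twist":[0,0,0]},{"delta_pos":[0.96,0,-0.49],"twist":[0,0,0]}]'

```text
clock: 50.23
ee_pos: [0.6598, -0.0486, 0.2]
eef_rot: [[0.086, -0.001, -0.996], [0.996, -0.0, 0.086], [-0.0, -1.0, 0.001]]
force: [0.7, -0.1, 0.5]
finger_gap: 0.0768
```

```bash
python3 - <<'E'
from h import *
f=shot("b3");r=jack(f,.661,-.0488);print(r)
plan(r[0],r[1],.045,-4.9)
E
```

```text
b3 50.2333 ee [ 0.6598 -0.0486  0.2   ] gap 0.07676908138157257 F [ 0.693  -0.1117  0.5235]
[ 0.66   -0.0488  0.8594]
t 50.2833 ee [ 0.6596 -0.0492  0.2002] yaw -5.0 shift [ 0.005   1.5518 -0.0052] twist_y -0.0005 gap 0.077 F [-0.077  -0.3688 -0.005 ]
```

Call:
carry_out --motion '[{"delta_pos":[0,0.78,0],"twist":[0,0,0]},{"delta_pos":[0,0.78,0],"twist":[0,0,0]},{"delta_pos":[0,0.78,0],"twist":[0,0,0]},{"delta_pos":[0,0.78,0],"twist":[0,0,0]}]'

```text
clock: 50.62
ee_pos: [0.6581, -0.0494, 0.1206]
eef_rot: [[0.088, -0.006, -0.996], [0.996, 0.001, 0.088], [0.001, -1.0, 0.006]]
force: [0.3, -0.2, 0.1]
finger_gap: 0.0768
```

Call:
carry_out --motion '[{"delta_pos":[0,0.4,0],"twist":[0,0,0]},{"delta_pos":[0,0.6,0],"twist":[0,0,0]},{"delta_pos":[0,0.79,0],"twist":[0,0,0]},{"delta_pos":[0,0.79,0],"twist":[0,0,0]},{"delta_pos":[0,0.79,0],"twist":[0,0,0]},{"delta_pos":[0,0.79,0],"twist":[0,0,0]}]'

```text
clock: 51.12
ee_pos: [0.6623, -0.0492, 0.0464]
eef_rot: [[0.087, 0.005, -0.996], [0.996, -0.001, 0.087], [-0.001, -1.0, -0.005]]
force: [0.5, -0.9, -0.5]
finger_gap: 0.077
```

Call:
carry_out --motion '[{"delta_pos":[0,0,0],"twist":[0,0,0]},{"delta_pos":[0,0,0],"twist":[0,0,0]},{"delta_pos":[0,0,0],"twist":[0,0,0]},{"delta_pos":[0,0,0],"twist":[0,0,0]},{"delta_pos":[0,0,0],"twist":[0,0,0]},{"delta_pos":[0,0,0],"twist":[0,0,0]},{"delta_pos":[0,0,0],"twist":[0,0,0]},{"delta_pos":[0,0,0],"twist":[0,0,0]}]' --jaw 0

```text
clock: 51.78
ee_pos: [0.6611, -0.0484, 0.0451]
eef_rot: [[0.086, 0.002, -0.996], [0.996, -0.001, 0.086], [-0.0, -1.0, -0.002]]
force: [-0.8, -0.0, 6.0]
finger_gap: 0.0328
```

Call:
carry_out --motion '[{"delta_pos":[0,-0.3,0],"twist":[0,0,0]},{"delta_pos":[0,-0.6,0],"twist":[0,0,0]},{"delta_pos":[0,-1,0],"twist":[0,0,0]},{"delta_pos":[0,-1,0],"twist":[0,0,0]}]'

```text
clock: 52.12
ee_pos: [0.6648, -0.049, 0.151]
eef_rot: [[0.086, 0.013, -0.996], [0.996, -0.003, 0.086], [-0.002, -1.0, -0.014]]
force: [2.2, -0.4, -1.8]
finger_gap: 0.0323
```

Call:
carry_out --motion '[{"delta_pos":[-0.958,0,0.29],"twist":[0,0,0]},{"delta_pos":[-0.958,0,0.29],"twist":[0,0,0]},{"delta_pos":[-0.958,0,0.29],"twist":[0,0,0]}]'

```text
clock: 52.37
ee_pos: [0.6211, -0.1446, 0.1431]
eef_rot: [[0.087, -0.002, -0.996], [0.996, -0.002, 0.087], [-0.002, -1.0, 0.002]]
force: [-0.2, 0.3, -2.9]
finger_gap: 0.0324
```

Call:
carry_out --motion '[{"delta_pos":[-0.958,0,0.29],"twist":[0,0,0]},{"delta_pos":[-0.958,0,0.29],"twist":[0,0,0]},{"delta_pos":[-0.958,0,0.29],"twist":[0,0,0]}]'

```text
clock: 52.62
ee_pos: [0.5839, -0.2386, 0.1428]
eef_rot: [[0.089, -0.002, -0.996], [0.996, -0.002, 0.089], [-0.002, -1.0, 0.002]]
force: [1.2, -0.1, -3.0]
finger_gap: 0.0327
```

Call:
carry_out --motion '[{"delta_pos":[-0.958,0,0.29],"twist":[0,0,0]},{"delta_pos":[-0.958,0,0.29],"twist":[0,0,0]},{"delta_pos":[-0.958,0,0.29],"twist":[0,0,0]},{"delta_pos":[-0.958,0,0.29],"twist":[0,0,0]},{"delta_pos":[-0.958,0,0.29],"twist":[0,0,0]},{"delta_pos":[-0.958,0,0.29],"twist":[0,0,0]},{"delta_pos":[-0.958,0,0.29],"twist":[0,0,0]},{"delta_pos":[-0.958,0,0.29],"twist":[0,0,0]}]'

```text
clock: 53.28
ee_pos: [0.5493, -0.3254, 0.1433]
eef_rot: [[0.084, -0.001, -0.996], [0.996, 0.001, 0.084], [0.001, -1.0, 0.001]]
force: [0.3, 0.1, -2.5]
finger_gap: 0.0325
```

```bash
python3 - <<'E'
from h import *
f=shot("c3");print(jack(f,.4255,-.3177,.015,.02),jack(f,.487,-.3229,.015,.02))
plan(.5505,-.328,.065,-4.9)
E
```

```text
c3 53.2833 ee [ 0.5493 -0.3254  0.1433] gap 0.03252949505907495 F [ 0.288   0.142  -2.5084]
[ 0.4255 -0.3177  0.7673] [ 0.487  -0.3229  0.307 ]
t 53.3333 ee [ 0.5494 -0.3255  0.1435] yaw -4.83 shift [-0.024   0.7847 -0.0137] twist_y 0.0004 gap 0.0324 F [-0.1074  0.6221 -2.4411]
```

Call:
carry_out --motion '[{"delta_pos":[-0.014,0.3,-0.008],"twist":[0,0,0]},{"delta_pos":[-0.014,0.6,-0.008],"twist":[0,0,0]},{"delta_pos":[-0.014,0.7,-0.008],"twist":[0,0,0]},{"delta_pos":[-0.014,0.75,-0.008],"twist":[0,0,0]},{"delta_pos":[-0.014,0.79,-0.008],"twist":[0,0,0]},{"delta_pos":[-0.014,0.8,-0.008],"twist":[0,0,0]},{"delta_pos":[-0.014,0.8,-0.008],"twist":[0,0,0]},{"delta_pos":[-0.014,0.8,-0.008],"twist":[0,0,0]}]'

```text
clock: 54.0
ee_pos: [0.5504, -0.3291, 0.065]
eef_rot: [[0.086, 0.002, -0.996], [0.996, -0.002, 0.086], [-0.002, -1.0, -0.002]]
force: [-0.4, -0.8, -3.2]
finger_gap: 0.0328
```

```bash
python3 - <<'E'
from h import *
plan(.5500,-.328,.0600,-4.9)
E
```

```text
t 54.0 ee [ 0.5504 -0.3291  0.065 ] yaw -4.94 shift [0.0107 0.0497 0.0052] twist_y -0.0002 gap 0.0328 F [-0.4151 -0.8364 -3.1515]
```

Call:
carry_out --motion '[{"delta_pos":[0.011,0.01,0.003],"twist":[0,0,0]},{"delta_pos":[0.011,0.03,0.003],"twist":[0,0,0]},{"delta_pos":[0.011,0.045,0.003],"twist":[0,0,0]},{"delta_pos":[0.011,0.052,0.003],"twist":[0,0,0]},{"delta_pos":[0.011,0.052,0.003],"twist":[0,0,0]}]'

```text
clock: 54.42
ee_pos: [0.5496, -0.3275, 0.0601]
eef_rot: [[0.086, 0.001, -0.996], [0.996, -0.001, 0.086], [-0.0, -1.0, -0.001]]
force: [-1.3, 1.9, 6.5]
finger_gap: 0.0322
```

Call:
carry_out --motion '[{"delta_pos":[0,0,0],"twist":[0,0,0]},{"delta_pos":[0,0,0],"twist":[0,0,0]},{"delta_pos":[0,0,0],"twist":[0,0,0]},{"delta_pos":[0,0,0],"twist":[0,0,0]},{"delta_pos":[0,0,0],"twist":[0,0,0]}]' --jaw 0.7

```text
clock: 54.83
ee_pos: [0.5494, -0.3275, 0.0583]
eef_rot: [[0.086, 0.0, -0.996], [0.996, -0.0, 0.086], [-0.0, -1.0, -0.0]]
force: [-0.3, 0.4, -0.2]
finger_gap: 0.0601
```

Call:
carry_out --motion '[{"delta_pos":[0,-0.2,0],"twist":[0,0,0]},{"delta_pos":[0,-0.5,0],"twist":[0,0,0]},{"delta_pos":[0,-0.9,0],"twist":[0,0,0]},{"delta_pos":[0,-0.9,0],"twist":[0,0,0]}]'

```text
clock: 55.17
ee_pos: [0.5531, -0.3304, 0.1556]
eef_rot: [[0.086, 0.011, -0.996], [0.996, -0.009, 0.086], [-0.008, -1.0, -0.011]]
force: [1.4, -1.8, 1.0]
finger_gap: 0.06
```

Call:
carry_out --motion '[{"delta_pos":[0.984,-0.3,0.083],"twist":[0,0,0]},{"delta_pos":[0.984,-0.3,0.083],"twist":[0,0,0]},{"delta_pos":[0.984,-0.3,0.083],"twist":[0,0,0]}]' --jaw 0.9

```text
clock: 55.42
ee_pos: [0.549, -0.2251, 0.1794]
eef_rot: [[0.086, -0.0, -0.996], [0.996, 0.002, 0.086], [0.002, -1.0, 0.0]]
force: [0.9, 0.5, -0.4]
finger_gap: 0.0766
```

Call:
carry_out --motion '[{"delta_pos":[0.984,-0.25,0.083],"twist":[0,0,0]},{"delta_pos":[0.984,-0.25,0.083],"twist":[0,0,0]},{"delta_pos":[0.984,-0.25,0.083],"twist":[0,0,0]}]'

```text
clock: 55.67
ee_pos: [0.5492, -0.1257, 0.2044]
eef_rot: [[0.084, -0.0, -0.996], [0.996, 0.002, 0.084], [0.002, -1.0, 0.0]]
force: [-0.1, 0.4, -0.3]
finger_gap: 0.0767
```

Call:
carry_out --motion '[{"delta_pos":[0.984,0,0.083],"twist":[0,0,0]},{"delta_pos":[0.984,0,0.083],"twist":[0,0,0]},{"delta_pos":[0.984,0,0.083],"twist":[0,0,0]}]'

```text
clock: 55.92
ee_pos: [0.5489, -0.0265, 0.2035]
eef_rot: [[0.083, -0.001, -0.997], [0.997, 0.002, 0.083], [0.002, -1.0, 0.001]]
force: [-0.2, 0.2, -0.0]
finger_gap: 0.0766
```

Call:
carry_out --motion '[{"delta_pos":[0.984,0,0.083],"twist":[0,0,0]},{"delta_pos":[0.984,0,0.083],"twist":[0,0,0]},{"delta_pos":[0.984,0,0.083],"twist":[0,0,0]}]'

```text
clock: 56.17
ee_pos: [0.5494, 0.0721, 0.2034]
eef_rot: [[0.083, -0.0, -0.997], [0.997, 0.002, 0.083], [0.002, -1.0, 0.001]]
force: [0.1, 0.2, -0.1]
finger_gap: 0.0769
```

Call:
carry_out --motion '[{"delta_pos":[0.984,0,0.083],"twist":[0,0,0]},{"delta_pos":[0.984,0,0.083],"twist":[0,0,0]},{"delta_pos":[0.984,0,0.083],"twist":[0,0,0]},{"delta_pos":[0.984,0,0.083],"twist":[0,0,0]},{"delta_pos":[0.984,0,0.083],"twist":[0,0,0]},{"delta_pos":[0.984,0,0.083],"twist":[0,0,0]}]'

```text
clock: 56.67
ee_pos: [0.5504, 0.1657, 0.2033]
eef_rot: [[0.086, -0.0, -0.996], [0.996, -0.001, 0.086], [-0.001, -1.0, 0.0]]
force: [0.9, -0.4, -0.3]
finger_gap: 0.0766
```

```bash
python3 - <<'E'
from h import *
f=shot("b4");r=jack(f,.5515,.166);print(r)
plan(r[0],r[1],.045,-4.9)
E
```

```text
b4 56.6667 ee [0.5504 0.1657 0.2033] gap 0.07658048875393618 F [ 0.8692 -0.3866 -0.2515]
[0.5535 0.167  0.8355]
t 56.7167 ee [0.5505 0.1653 0.2033] yaw -5.0 shift [ 0.0205  1.5832 -0.028 ] twist_y -0.0006 gap 0.0767 F [ 0.3336 -0.1499  0.1405]
```

Call:
carry_out --motion '[{"delta_pos":[0.01,0.79,-0.02],"twist":[0,0,0]},{"delta_pos":[0.01,0.79,-0.02],"twist":[0,0,0]},{"delta_pos":[0.01,0.79,-0.02],"twist":[0,0,0]},{"delta_pos":[0.01,0.79,-0.02],"twist":[0,0,0]}]'

```text
clock: 57.05
ee_pos: [0.5511, 0.1656, 0.1226]
eef_rot: [[0.088, -0.006, -0.996], [0.996, -0.001, 0.088], [-0.001, -1.0, 0.006]]
force: [0.6, -0.4, 0.7]
finger_gap: 0.0772
```

Call:
carry_out --motion '[{"delta_pos":[0,0.4,0],"twist":[0,0,0]},{"delta_pos":[0,0.6,0],"twist":[0,0,0]},{"delta_pos":[0,0.8,0],"twist":[0,0,0]},{"delta_pos":[0,0.8,0],"twist":[0,0,0]},{"delta_pos":[0,0.8,0],"twist":[0,0,0]},{"delta_pos":[0,0.8,0],"twist":[0,0,0]}]'

```text
clock: 57.55
ee_pos: [0.5545, 0.167, 0.047]
eef_rot: [[0.087, 0.004, -0.996], [0.996, 0.0, 0.087], [0.001, -1.0, -0.004]]
force: [-0.0, -0.4, 0.6]
finger_gap: 0.0766
```

Call:
carry_out --motion '[{"delta_pos":[0,0,0],"twist":[0,0,0]},{"delta_pos":[0,0,0],"twist":[0,0,0]},{"delta_pos":[0,0,0],"twist":[0,0,0]},{"delta_pos":[0,0,0],"twist":[0,0,0]},{"delta_pos":[0,0,0],"twist":[0,0,0]},{"delta_pos":[0,0,0],"twist":[0,0,0]},{"delta_pos":[0,0,0],"twist":[0,0,0]},{"delta_pos":[0,0,0],"twist":[0,0,0]}]' --jaw 0

```text
clock: 58.22
ee_pos: [0.5532, 0.1672, 0.0458]
eef_rot: [[0.086, 0.002, -0.996], [0.996, 0.0, 0.086], [0.0, -1.0, -0.002]]
force: [-0.4, -0.3, 6.4]
finger_gap: 0.0325
```

Call:
carry_out --motion '[{"delta_pos":[0,-0.3,0],"twist":[0,0,0]},{"delta_pos":[0,-0.6,0],"twist":[0,0,0]},{"delta_pos":[0,-1,0],"twist":[0,0,0]},{"delta_pos":[0,-1,0],"twist":[0,0,0]}]'

```text
clock: 58.55
ee_pos: [0.5565, 0.1678, 0.1508]
eef_rot: [[0.086, 0.012, -0.996], [0.996, 0.001, 0.086], [0.002, -1.0, -0.012]]
force: [2.5, -0.3, -3.3]
finger_gap: 0.0322
```

Call:
carry_out --motion '[{"delta_pos":[-0.984,0,-0.2],"twist":[0,0,0]},{"delta_pos":[-0.984,0,-0.2],"twist":[0,0,0]},{"delta_pos":[-0.984,0,-0.2],"twist":[0,0,0]}]'

```text
clock: 58.8
ee_pos: [0.5642, 0.064, 0.1441]
eef_rot: [[0.087, 0.0, -0.996], [0.996, -0.002, 0.087], [-0.002, -1.0, -0.001]]
force: [0.0, 0.5, -4.3]
finger_gap: 0.0327
```

Call:
carry_out --motion '[{"delta_pos":[-0.984,0,-0.2],"twist":[0,0,0]},{"delta_pos":[-0.984,0,-0.2],"twist":[0,0,0]},{"delta_pos":[-0.984,0,-0.2],"twist":[0,0,0]}]'

```text
clock: 59.05
ee_pos: [0.576, -0.037, 0.1437]
eef_rot: [[0.088, 0.001, -0.996], [0.996, -0.002, 0.088], [-0.002, -1.0, -0.001]]
force: [0.2, 0.2, -3.3]
finger_gap: 0.0327
```

Call:
carry_out --motion '[{"delta_pos":[-0.984,0,-0.2],"twist":[0,0,0]},{"delta_pos":[-0.984,0,-0.2],"twist":[0,0,0]},{"delta_pos":[-0.984,0,-0.2],"twist":[0,0,0]}]'

```text
clock: 59.3
ee_pos: [0.5876, -0.1374, 0.1437]
eef_rot: [[0.089, 0.002, -0.996], [0.996, -0.003, 0.089], [-0.003, -1.0, -0.002]]
force: [1.4, -0.3, -3.4]
finger_gap: 0.0324
```

Call:
carry_out --motion '[{"delta_pos":[-0.984,0,-0.2],"twist":[0,0,0]},{"delta_pos":[-0.984,0,-0.2],"twist":[0,0,0]},{"delta_pos":[-0.984,0,-0.2],"twist":[0,0,0]}]'

```text
clock: 59.55
ee_pos: [0.5989, -0.2376, 0.1437]
eef_rot: [[0.089, 0.002, -0.996], [0.996, -0.004, 0.089], [-0.003, -1.0, -0.002]]
force: [1.0, -1.0, -3.5]
finger_gap: 0.0326
```

Call:
carry_out --motion '[{"delta_pos":[-0.984,0,-0.2],"twist":[0,0,0]},{"delta_pos":[-0.984,0,-0.2],"twist":[0,0,0]},{"delta_pos":[-0.984,0,-0.2],"twist":[0,0,0]},{"delta_pos":[-0.984,0,-0.2],"twist":[0,0,0]},{"delta_pos":[-0.984,0,-0.2],"twist":[0,0,0]},{"delta_pos":[-0.984,0,-0.2],"twist":[0,0,0]},{"delta_pos":[-0.984,0,-0.2],"twist":[0,0,0]},{"delta_pos":[-0.984,0,-0.2],"twist":[0,0,0]}]'

```text
clock: 60.22
ee_pos: [0.6096, -0.3297, 0.144]
eef_rot: [[0.084, -0.001, -0.996], [0.996, 0.001, 0.084], [0.001, -1.0, 0.001]]
force: [-0.8, 0.1, -3.5]
finger_gap: 0.0325
```

```bash
python3 - <<'E'
from h import *
f=shot("c4");print(jack(f,.4255,-.3177,.015,.02),jack(f,.487,-.3229,.015,.02))
plan(.6114,-.3330,.0625,-4.9)
E
```

```text
c4 60.2167 ee [ 0.6096 -0.3297  0.144 ] gap 0.03246681636428599 F [-0.8042  0.1287 -3.4737]
[ 0.4505 -0.2997  0.0509] [ 0.485  -0.3219  0.6556]
t 60.2667 ee [ 0.6097 -0.33    0.1442] yaw -4.85 shift [-0.0294  0.8173 -0.0198] twist_y 0.0003 gap 0.0326 F [-0.3666  0.2345 -4.5213]h.py:59: RuntimeWarning: invalid value encountered in scalar divide
  a=(m==1);s=(D&a).sum()/((D&w&(m!=2))|a).sum()
```

Call:
carry_out --motion '[{"delta_pos":[-0.02,0.3,-0.012],"twist":[0,0,0]},{"delta_pos":[-0.02,0.6,-0.012],"twist":[0,0,0]},{"delta_pos":[-0.02,0.7,-0.012],"twist":[0,0,0]},{"delta_pos":[-0.02,0.75,-0.012],"twist":[0,0,0]},{"delta_pos":[-0.02,0.79,-0.012],"twist":[0,0,0]},{"delta_pos":[-0.02,0.81,-0.012],"twist":[0,0,0]},{"delta_pos":[-0.02,0.81,-0.012],"twist":[0,0,0]},{"delta_pos":[-0.02,0.81,-0.012],"twist":[0,0,0]}]'

```text
clock: 60.93
ee_pos: [0.6116, -0.3343, 0.0649]
eef_rot: [[0.086, 0.002, -0.996], [0.996, -0.002, 0.086], [-0.001, -1.0, -0.002]]
force: [0.3, -0.7, -3.5]
finger_gap: 0.0325
```

```bash
python3 - <<'E'
from h import *
plan(.6114,-.3330,.0605,-4.9)
E
```

```text
t 60.9333 ee [ 0.6116 -0.3343  0.0649] yaw -4.94 shift [0.0124 0.0438 0.0034] twist_y -0.0002 gap 0.0325 F [ 0.274  -0.7475 -3.4877]
```

Place, release, lift, then back off to look at the row and the stack numerically.

Call:
carry_out --motion '[{"delta_pos":[0.012,0.01,0.002],"twist":[0,0,0]},{"delta_pos":[0.012,0.03,0.002],"twist":[0,0,0]},{"delta_pos":[0.012,0.043,0.002],"twist":[0,0,0]},{"delta_pos":[0.012,0.05,0.002],"twist":[0,0,0]},{"delta_pos":[0.012,0.05,0.002],"twist":[0,0,0]}]'

```text
clock: 61.35
ee_pos: [0.6111, -0.3328, 0.0608]
eef_rot: [[0.086, 0.001, -0.996], [0.996, -0.001, 0.086], [-0.001, -1.0, -0.001]]
force: [-2.5, 1.5, 7.2]
finger_gap: 0.0324
```

Call:
carry_out --motion '[{"delta_pos":[0,0,0],"twist":[0,0,0]},{"delta_pos":[0,0,0],"twist":[0,0,0]},{"delta_pos":[0,0,0],"twist":[0,0,0]},{"delta_pos":[0,0,0],"twist":[0,0,0]},{"delta_pos":[0,0,0],"twist":[0,0,0]}]' --jaw 0.7

```text
clock: 61.77
ee_pos: [0.6108, -0.3326, 0.0583]
eef_rot: [[0.086, 0.0, -0.996], [0.996, -0.0, 0.086], [-0.0, -1.0, -0.0]]
force: [0.4, -1.3, -0.2]
finger_gap: 0.06
```

Call:
carry_out --motion '[{"delta_pos":[0,-0.2,0],"twist":[0,0,0]},{"delta_pos":[0,-0.5,0],"twist":[0,0,0]},{"delta_pos":[0,-1,0],"twist":[0,0,0]},{"delta_pos":[0,-1,0],"twist":[0,0,0]}]'

```text
clock: 62.1
ee_pos: [0.6138, -0.3348, 0.1651]
eef_rot: [[0.086, 0.009, -0.996], [0.996, -0.007, 0.086], [-0.006, -1.0, -0.01]]
force: [1.0, -0.7, 1.2]
finger_gap: 0.0599
```

Call:
carry_out --motion '[{"delta_pos":[0,-1,1],"twist":[0,0,0]},{"delta_pos":[0,-1,1],"twist":[0,0,0]},{"delta_pos":[0,-1,1],"twist":[0,0,0]},{"delta_pos":[0,-1,1],"twist":[0,0,0]}]'

```text
clock: 62.43
ee_pos: [0.5092, -0.3242, 0.2622]
eef_rot: [[0.087, 0.002, -0.996], [0.996, -0.003, 0.087], [-0.003, -1.0, -0.002]]
force: [-0.8, -0.1, 1.0]
finger_gap: 0.0597
```

Call:
carry_out --motion '[{"delta_pos":[0.2,-0.3,0.6],"twist":[0,0,0]},{"delta_pos":[0.2,-0.3,0.6],"twist":[0,0,0]},{"delta_pos":[0.2,-0.3,0.6],"twist":[0,0,0]},{"delta_pos":[0.2,-0.3,0.6],"twist":[0,0,0]},{"delta_pos":[0.2,-0.3,0.6],"twist":[0,0,0]},{"delta_pos":[0.2,-0.3,0.6],"twist":[0,0,0]}]'

```text
clock: 62.93
ee_pos: [0.4539, -0.2993, 0.2879]
eef_rot: [[0.086, 0.0, -0.996], [0.996, -0.0, 0.086], [-0.0, -1.0, -0.0]]
force: [0.0, -0.2, 0.6]
finger_gap: 0.0599
```

```bash
python3 - <<'E'
from h import *
f=shot("end")
J=np.array([jack(f,x,y,.015,.015) for x,y in[(.4255,-.3177),(.487,-.3225),(.5485,-.328),(.610,-.333)]]);print(J)
print("gaps",np.linalg.norm(np.diff(J[:,:2],axis=0),axis=1)-.052,"off",J[:,1]-(-.3253-.0823*(J[:,0]-.5181)))
for n in("end","sc","tp"):
    g=f if n=="end" else shot(n,{"sc":"scene","tp":"top"}[n])
    for l in("jack0_mid","riser0_mid","riser3_mid","tape","cupbrush","hammer","spray"):
        for d in env.look_for(g,l):
            if d["confidence"]>.3: print(n,l,np.round(d["uv"]),round(d["confidence"],2),ray(g,d["uv"],.03)[:2])
E
```

```text
end 62.9333 ee [ 0.4539 -0.2993  0.2879] gap 0.05986080348697004 F [ 0.0481 -0.1985  0.577 ]
[[ 0.4275 -0.3177  0.8499]
 [ 0.489  -0.3225  0.4724]
 [ 0.5505 -0.327   0.5944]
 [ 0.615  -0.332   0.5496]]
gaps [0.0097 0.0097 0.0127] off [0.0001 0.0004 0.001  0.0013]
end jack0_mid [235. 268.] 0.75 [ 0.6211 -0.3315]
end riser3_mid [326.  24.] 0.81 [ 0.2907 -0.1888]
end riser3_mid [233. 143.] 0.49 [ 0.4248 -0.3157]
end tape [340. 224.] 0.71 [ 0.5596 -0.1665]
end tape [462. 328.] 0.63 [0.7711 0.0449]
end tape [234. 187.] 0.36 [ 0.4882 -0.3204]
end cupbrush [353. 266.] 0.57 [ 0.6332 -0.1451]
end hammer [464. 327.] 0.97 [0.7698 0.0479]
sc 63.3333 ee [ 0.4532 -0.2988  0.2881] gap 0.05957484939956263 F [0.5844 0.7767 0.3632]
sc riser0_mid [342. 236.] 0.83 [0.5627 0.3182]
sc riser3_mid [356. 191.] 0.89 [0.3993 0.3278]
sc riser3_mid [210. 131.] 0.72 [ 0.2927 -0.1807]
sc tape [357. 189.] 0.6 [0.3907 0.3293]
sc tape [141. 158.] 0.6 [ 0.4851 -0.3314]
sc tape [162. 219.] 0.44 [ 0.6716 -0.149 ]
sc cupbrush [161. 220.] 0.97 [ 0.6754 -0.1497]
sc hammer [191. 279.] 0.63 [0.8069 0.0045]
sc spray [386. 252.] 0.68 [0.5729 0.4332]
tp 63.7333 ee [ 0.453  -0.2988  0.2885] gap 0.059697591983104606 F [-0.1847  1.0256  0.8305]
tp jack0_mid [370. 168.] 0.48 [ 0.6094 -0.333 ]
tp riser0_mid [189. 186.] 0.4 [0.5451 0.3032]
tp riser0_mid [183. 183.] 0.38 [0.5568 0.3237]
tp riser3_mid [171. 181.] 0.94 [0.5621 0.3686]
tp riser3_mid [328. 260.] 0.76 [ 0.2893 -0.1836]
tp riser3_mid [366. 222.] 0.74 [ 0.423  -0.3175]
tp riser3_mid [148. 162.] 0.59 [0.6299 0.4508]
tp tape [319. 182.] 0.7 [ 0.5623 -0.1555]
tp cupbrush [321. 156.] 0.81 [ 0.6536 -0.1627]
tp hammer [284. 120.] 0.7 [ 0.7842 -0.0328]
tp spray [148. 162.] 0.78 [0.6328 0.4505]
tp spray [323. 156.] 0.48 [ 0.6536 -0.1687]
```

```bash
python3 - <<'E'
from h import *
for n in("sc","tp"): 
    f=load(n);print(n,[np.round(proj(f,[.5462,.3222,z])) for z in(.196,.212)])
# upright: bright cap tops where expected (z=.085) vs 12 mm aside
f=load("end");g=f["img"].min(2)
for x,y in[(.4255,-.3177),(.487,-.3225),(.5485,-.3275),(.611,-.3325)]:
    u,v=proj(f,[x,y,.085]).astype(int);print((u,v),g[v-2:v+3,u-2:u+3].mean(),g[v-14:v-11,u-2:u+3].mean())
# tower top edges in top view: fit rectangle by bright/contour
f=load("js" );f=load("sc");c=proj(f,[.5462,.3222,.212])
for z in(.212,.220):
    print(z,[np.round(proj(f,[.5462+a*np.cos(.11)-b*np.sin(.11),.3222+a*np.sin(.11)+b*np.cos(.11),z]),1) for a in(-.04,.04) for b in(-.028,.028)])
u,v=c.astype(int);G=cv2.cvtColor(f["img"],cv2.COLOR_BGR2GRAY)
print(c);print(G[v-26:v+30:2,u-24:u+26:2])
E
```

```text
sc [array([357., 190.]), array([359., 185.])]
tp [array([172., 180.]), array([171., 180.])]
(np.int64(229), np.int64(149)) 127.24 49.2
(np.int64(230), np.int64(198)) 183.76 48.93333333333333
(np.int64(231), np.int64(243)) 206.76 42.0
(np.int64(232), np.int64(284)) 205.56 49.333333333333336
0.212 [array([347.6, 170.3]), array([372.3, 174.3]), array([344.9, 196.1]), array([371.2, 200.6])]
0.22 [array([348.2, 167.9]), array([373.1, 171.9]), array([345.5, 193.7]), array([372.1, 198.3])]
[358.9296 184.8966]
[[158 158 158 158 159 158 158 158 157 157 156 156 156 156 155 154 154 154
  154 154 155 156 155 156 156]
 [159 159 158 158 157 156 156 157 157 157 157 156 156 156 155 155 155 155
  155 155 155 155 155 156 155]
 [159 159 158 159 158 158 157 156 156 155 156 156 156 156 155 155 155 155
  155 155 155 155 156 156 156]
 [157 158 158 157 158 158 157 157 156 156 156 155 155 155 155 154 154 155
  154 155 154 154 155 156 156]
 [156 156 157 157 157 157 156 156 156 157 156 156 156 155 155 155 155 154
  154 154 155 155 155 155 155]
 [156 155 155 155 155 156 156 155 156 155 155 155 155 155 155 155 1
[... 1648 characters left out ...]
95 144 172 177 181 184 173 127 150 163
  169 164 159 159 158 158 158]
 [154 155 150 106  66  88  98  96  95 100 107 115 128 148 153 103  99  99
  112 153 160 160 159 158 158]
 [156 156 136  76  71  96  98  95  96  97  95  95  97  99  99  95  97  99
  132 160 160 160 159 160 160]
 [156 155 121  72  74 101 103  99  97  96  94  95  97  98  98  97  97 103
  143 160 160 161 162 161 160]
 [156 149 101  75  81  96  98  99  98  99  95  96  98  96 100  99  99 115
  156 160 160 159 159 160 160]
 [154 137  83  72  89  94  95  97 107 117 101 102 103  93  97 100 104 130
  157 160 161 161 161 160 160]
 [153 123  81  76  96  98  95  95  96  92  98 102 100  97  98  97 101 142
  157 157 158 159 159 160 160]]
```

```bash
python3 -c "
from rig import env
print(env.hand_in(), env.state()['clock'])"
```

```text
the job is handed in; nothing more can be done
the job is handed in; nothing more can be done
```

The job is done and handed in about 64 s into the 210 s limit; no verdict was reported.

- **Stack:** all four riser blocks are on the base, thickest at the bottom. riser1 and riser3 lay the wrong way round and were turned half a turn before seating. Each block stopped at its calculated seated height. In the last scene picture the top face matched 212 mm above the bench to within about 1 px; a block resting on its lugs would have shown about 2.4 px higher.
- **Jacks:** all four are on the shelf's middle line, with feet 10–13 mm apart and at most 1.3 mm off the line. Their caps showed where upright jacks should have them.
- **Bystanders and look-alikes:** none were handled. The last detections of the tape, brush and hammer were at their starting places. I did not re-check the magnet, wrench or purple jack. The spray can was detected in both last pictures, but I did not compare it with its start.
- **Weak checks:** the outline fit was poor for three of the four jacks (0.47–0.59), possibly because the dark line and lips confuse it. The part finder also gave some false or misnamed hits. I had used all 16 picture views, so the final checks were numeric only.

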